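# Make up the power-cut kit and the travel kit at the bedside

### The job

Make up two kits from the things on the nightstand. Power-cut kit, in the lilac tray: the pen torch lying along the long channel, the slim round battery standing upright in the small pocket and the block battery standing upright in the large pocket. Travel kit, in the open grey case: the square clock flat with its dial up in the wide bay and the round earplug tin flat, as it stands now, in the narrow bay; leave the fat battery, the glass paperweight and the blue ring dish where they are.

Things in the scene. Friction and masses are not known exactly. Their poses are not given: they have to be found in the camera images.
- torch: pen-style aluminium torch with a pocket clip, a dark ribbed grip and a black click button at one end, lying on the surface; 115 mm long, 16 mm thick; it does not roll. Origin at its middle, on its axis (8 mm above what it lies on); x runs along its length, towards the lens end
- slim_cell: slim round battery standing upright, dark with a copper band at the top, 14.5 mm diameter, 50 mm tall (the top 2 mm is a small contact nub); tips over easily. Origin at the centre of its underside, z up
- block_cell: rectangular block battery standing upright with two round snap contacts on top, dark with a copper band, 26 mm (x) by 17 mm (y), 46 mm tall plus 3 mm contacts. Origin at the centre of its underside, z up
- clock: flat square white travel clock lying on its back, round dial facing up, 56 x 56 mm, 24 mm thick. Origin at the centre of its underside, z up through the dial, x and y parallel to its sides
- tin: flat round plain bright metal earplug tin, 46 mm diameter, 24 mm tall. Origin at the centre of its underside, z up
- fat_cell: fat round battery standing upright, same look as the slim one but 26 mm diameter, 50 mm tall; belongs to no kit and stays where it is. Origin at the centre of its underside, z up
- paperweight: green glass dome paperweight, 60 mm diameter, 37 mm tall; stays where it is. Origin at the centre of its underside, z up
- dish: small blue ceramic ring dish (empty bowl), 66 mm diameter, 16 mm tall; stays where it is. Origin at the centre of its underside, z up
- tray: lilac battery tray, 120 (x) x 150 (y) mm, fixed. Floor 3 mm thick; walls and dividers 3 mm thick, tops 10 mm above the surface. Origin: centre of underside, z up. Inside, in mm: long channel x -57..1, y -72..72 (centre -28, 0; the torch lies along y); small pocket x 4..57, y -72..-24 (centre 30.5, -48); large pocket x 4..57, y -21..72 (centre 30.5, 25.5)
- case: open grey case, 100 (x) x 150 (y) mm, fixed. Its flap is folded back on the -x side, flat to the surface (95 mm long, under 12 mm high), and stays so. Floor 3 mm thick; walls and divider 3 mm thick, tops 10 mm above the surface. Origin: centre of the underside of the walled part, z up. Inside, in mm: wide bay x -47..47, y -72..6 (centre 0, -33); narrow bay x -47..47, y 9..72 (centre 0, 40.5)
Not all that is in view belongs to the job. What is shaped like the clock but orange is not meant. What is shaped like the fat_cell but yellow is not meant.

How it is judged (in metres and radians):
At the end, for the whole second after the job is handed in: Each kit thing rests on the floor (within 5 mm) inside its named compartment: torch along the channel (0.35 rad), both batteries upright, clock dial up and tin level (0.12 rad), all under 0.02 m/s. Fat battery, paperweight and dish upright, within 20 mm of their start (x of torch in the frame of tray between -0.051 and -0.005 m and y of torch in the frame of tray between -0.0175 and 0.0175 m and z of torch in the frame of tray below 0.017 m and linear speed of each of torch, slim_cell, block_cell, clock, tin below 0.02 m/s and angular speed of each of torch, slim_cell, block_cell, clock, tin below 0.3 rad/s and angle between the x axis of torch and the y axis of tray, either way round below 0.35 rad and x of slim_cell in the frame of tray between 0.01 and 0.051 m and y of slim_cell in the frame of tray between -0.066 and -0.03 m and z of each of slim_cell, block_cell in the frame of tray below 0.008 m and angle between each of slim_cell, block_cell, clock, tin's own z axis and vertical below 0.12 rad and x of block_cell in the frame of tray between 0.01 and 0.051 m and y of block_cell in the frame of tray between -0.0155 and 0.0665 m and x of clock in the frame of case between -0.021 and 0.021 m and y of clock in the frame of case between -0.0465 and -0.0195 m and z of each of clock, tin in the frame of case below 0.008 m and x of tin in the frame of case between -0.026 and 0.026 m and y of tin in the frame of case between 0.0295 and 0.0515 m and distance of each of fat_cell, paperweight, dish from where it was at the start of the episode below 0.02 m and angle between each of fat_cell, paperweight, dish's own z axis and vertical below 0.2 rad); the robot touches nothing.
It fails at once if the fat cell is pushed more than 20 mm, or knocked over (distance of fat_cell from where it was at the start of the episode above 0.02 m or angle between fat_cell's own z axis and vertical above 0.5 rad).
It fails at once if the glass paperweight is pushed more than 20 mm, or knocked over (distance of paperweight from where it was at the start of the episode above 0.02 m or angle between paperweight's own z axis and vertical above 0.5 rad).
It fails at once if the ring dish is pushed more than 20 mm, or knocked over (distance of dish from where it was at the start of the episode above 0.02 m or angle between dish's own z axis and vertical above 0.5 rad).
It also fails if it takes over 128 s, if anything falls off the work surface, if the arm or the gripper's body presses on something with over 40 N, if the wrist force passes 120 N, or if a joint passes its speed limit or range.

### The arm

A 6-joint arm with a two-finger parallel gripper is mounted at the origin on the work surface. World frame = base frame: x ahead of the robot, y to its left, z up, the work surface at z = 0. Lengths are in mm, angles in rad, forces in N, time in s.
With the tool pointing down it reaches from about 300 to 850 mm from the base axis. Payload 4.2 kg.
Tool frame: the origin (TCP) lies between the finger pads; the fingertips stand 11 mm ahead of it and the grasp point (between the pads) lies 8 mm behind it; z points along the fingers, y is the direction in which the jaws open and shut (so a half turn about z gives the same grasp; the last joint's range is limited). The gripper opens to 91 mm and grips with 3 to 60 N. Pads are 32 mm wide; open, the fingers measure 118 mm over their backs; the gripper's body (76 mm by 178 mm) begins 60 mm behind the grasp point.
Start: joints at [-1.259, 0.32, 1.565, -0, 1.257, -0.02], TCP at [187.308, -543.655, 194.576] pointing down, gripper open.
Joint ranges: [-3.11, 3.11], [-0.84, 2.01], [0.21, 2.61], [-1.34, 4.49], [0.05, 2.63], [-2.56, 2.56]. Speed limits (rad/s): [2.57, 2.57, 3.14, 3.14, 3.14, 3.14].

### API

Orientations are given as a 3x3 rotation matrix whose columns are the frame's x, y, z axes.
In Python, from rig import sense, snapshot, sign_off gives the robot as it stands.
- The arm moves only by the shell command python3 -m crank 'ROWS' [OPENING]. ROWS is JSON, a list of rows, each a list of 4 numbers: the shift along the tool's x, y, z each as a share of 0.4 m, from -1 to 1, then the turn about the tool's z as a share of 90 degrees, from -1 to 1. A call has exactly 10 rows; each row shifts and turns the pose as measured when the row begins, along the tool's axes as they then stand; what a row does not reach is not made up. A row lasts 1/8 s, in which the tool goes at most 62.5 mm and 10.7 degrees, less where a joint would pass 70% of its speed; a pose out of reach is approached as far as the arm can. A call with a number of a shift or a turn outside -1 to 1 is refused whole. A call with a gripper value outside its range is refused whole. OPENING is the closure, from -1 (fully open) to 1 (shut), set as the call begins (- or left out, the last holds). The fingers move at their own pace and stop on an object; the grip force is fixed at half the most. Time passes only in rows, so rows that do not move let the fingers close, or fill a call up. It gives the time, the measured TCP pose, the force and the opening at its end, in the units of the state.
- sense(): the state, without advancing time (a new reading comes with each control period).
- snapshot(name): name is "side" or "top"; returns a dict with "color" (384x512x3 uint8, red, green, blue), "intrinsics" (3x3 intrinsics, pixels), "world_from_camera" (4x4, takes a point from camera to world coordinates). Camera axes: x right, y down, z forward; pixel columns grow to the right and rows downward; lengths in mm; the calibration is good to about 2 mm. A picture is of the moment at which its call begins. There is no depth.
- sign_off(): hands the job in, once; it reports no verdict.
The state is a dict: "time_s": time; "q": joint angles; "qvel": joint speeds; "effort": joint torques, N m; "eef_pos": TCP position; "tcp_rot": TCP orientation; "contact_force": force on the tool from outside, world axes, zero at the start; "wrist_torque": the same for the moment, N m; "finger_gap": finger opening in mm.
Only numpy, scipy, OpenCV 4.12 (cv2) and the standard library are available. Lean on these libraries where they do the work, as an engineer would, in place of code of your own. Each camera call takes 0.05 s, during which the arm holds its last target.

## Working session

There is one attempt and no reset: what is moved stays moved. The work goes in short steps, Python scripts to look and compute and a shell command to move; the robot and the scene stay as the last step left them, time stands still between calls to the robot, and variables do not carry over. Pictures are saved under pics/ and viewed, and the job is handed in when it is done.

```bash
ls; mkdir -p pics; python3 - <<'E'
from rig import sense,snapshot
import cv2
s=sense();print(s)
for n in("top","side"):
    d=snapshot(n);cv2.imwrite(f"pics/{n}0.png",cv2.resize(d["color"][:,:,::-1],(800,600),interpolation=cv2.INTER_CUBIC));print(n,d["intrinsics"],d["world_from_camera"])
E
```

```text
pics
{'time_s': 0.0, 'q': array([-1.25898741e+00,  3.20296556e-01,  1.56568926e+00, -3.41033357e-05,
        1.25735787e+00, -2.00267690e-02]), 'qvel': array([-3.47162570e-05,  1.38460995e-04,  1.05454294e-03,  2.24026291e-04,
        2.84284904e-04,  1.08457225e-03]), 'effort': array([ 8.51757650e-04, -4.12456870e+01, -2.31975693e+01,  7.29713473e-02,
        4.58960503e-02, -1.33283406e-04]), 'eef_pos': array([ 187.13439425, -543.13149383,  193.7136504 ]), 'tcp_rot': array([[ 9.45442476e-01,  3.25788585e-01, -5.68059197e-04],
       [ 3.25789080e-01, -9.45441024e-01,  1.65664103e-03],
       [ 2.64826803e-06, -1.75132628e-03, -9.99998466e-01]]), 'contact_force': array([-0.6156049 , -0.46959154, -0.3811381 ]), 'wrist_torque': array([-0.01603709,  0.06360439,  0.00110815]), 'finger_gap': 91.45449991877757}
top [[346.54605151   0.         251.88875339]
 [  0.         346.54605151 188.11392894]
 [  0.           0.           1.        ]] [[ 2.69721322e-02 -9.82218705e-01  1.85792679e-01  3.97204986e+02]
 [-9.99623629e-01 -2.55702578e-02  9.93793274e-03 -1.41118211e+00]
 [-5.01045671e-03 -1.85990800e-01 -9.82538711e-01  9.63152342e+02]
 [ 0.00000000e+00  0.00000000e+00  0.00000000e+00  1.00000000e+00]]
side [[436.47288517   0.         252.92151551]
 [  0.         436.47288517 190.40489351]
 [  0.           0.           1.        ]] [[-9.91232305e-01 -4.47362656e-02  1.24326921e-01  4.34824882e+02]
 [-1.30243124e-01  4.89290694e-01 -8.62340620e-01  8.66118517e+02]
 [-2.22541063e-02 -8.70972608e-01 -4.90827334e-01  5.39303986e+02]
 [ 0.00000000e+00  0.00000000e+00  0.00000000e+00  1.00000000e+00]]
```

View pics/top0.png

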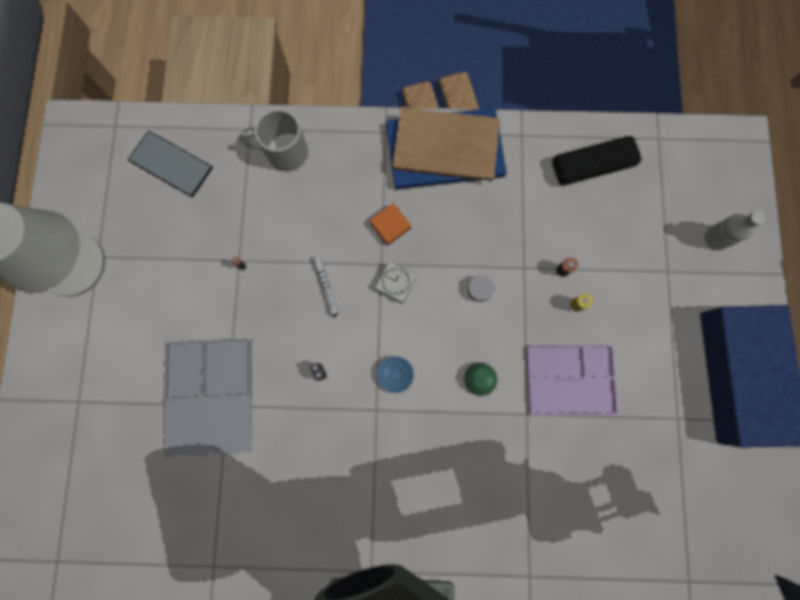

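View pics/side0.png

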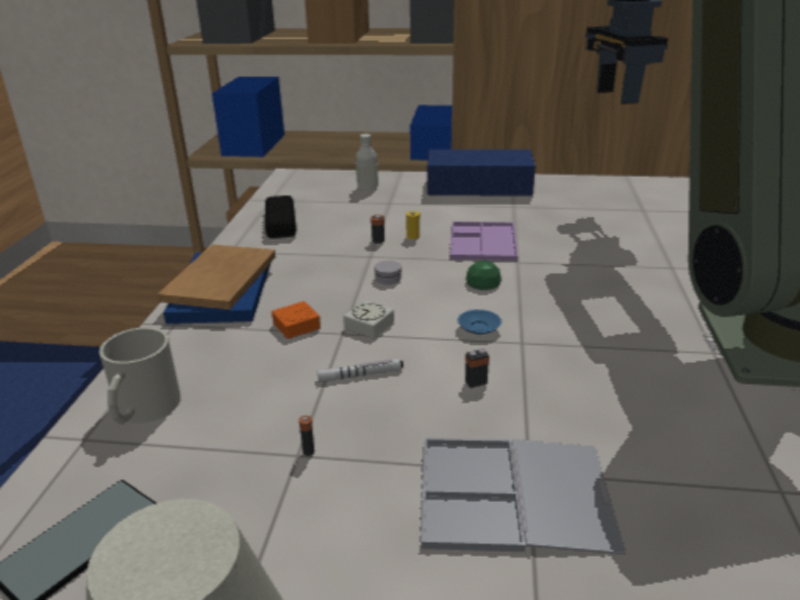

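The top view (800x600) shows:
- **Tray and case:** tray at (571,380), case at (208,370) with its flap towards the robot.
- **To move:** torch at (325,286), slim cell at (238,262), block at (317,371), clock at (395,281), tin at (480,288).
- **To leave:** fat cell at (567,267), paperweight at (480,379), dish at (394,374). The orange and yellow items are decoys.

Next I'll enlarge the views and measure.

```bash
cat > h.py <<'E'
import numpy as np,cv2
from rig import sense,snapshot
def ray(d,u,v):
    K=d["intrinsics"];T=d["world_from_camera"]
    r=T[:3,:3]@np.linalg.inv(K)@np.array([u,v,1.]);return T[:3,3],r/np.linalg.norm(r)
def pl(d,u,v,z):
    o,r=ray(d,u,v);return (o+r*(z-o[2])/r[2])
def proj(d,p):
    T=d["world_from_camera"];c=T[:3,:3].T@(np.asarray(p,float)-T[:3,3]);q=d["intrinsics"]@c;return q[:2]/q[2]
def crop(d,x0,y0,x1,y1,name,k):
    c=d["color"][y0:y1,x0:x1,::-1];cv2.imwrite(name,cv2.resize(c,None,fx=k,fy=k,interpolation=cv2.INTER_NEAREST))
E
python3 - <<'E'
from h import *
d=snapshot("top")
crop(d,100,155,260,275,"pics/tl.png",5);crop(d,240,155,400,275,"pics/tr.png",5)
s=snapshot("side")
crop(s,165,125,345,260,"pics/s1.png",4.4);crop(s,180,220,400,360,"pics/s2.png",3.6)
E
```

```text
(no output)
```

View pics/tl.png

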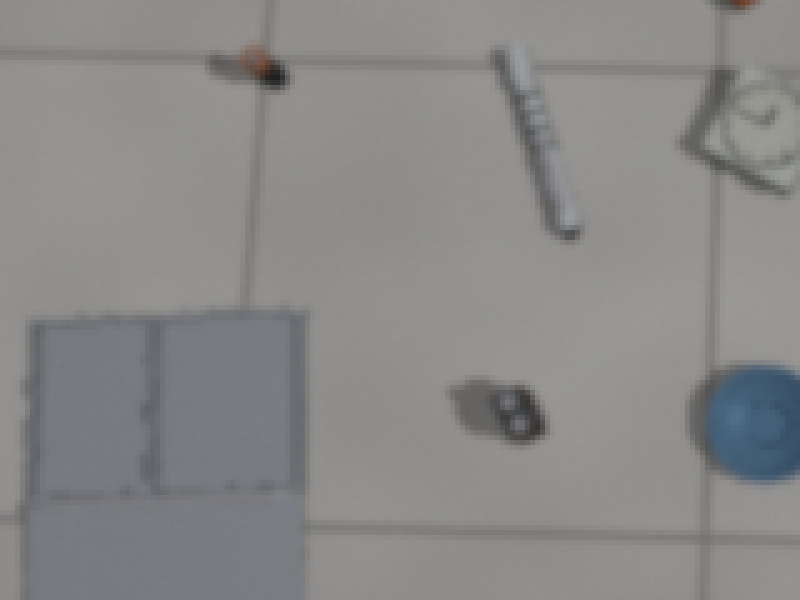

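View pics/tr.png

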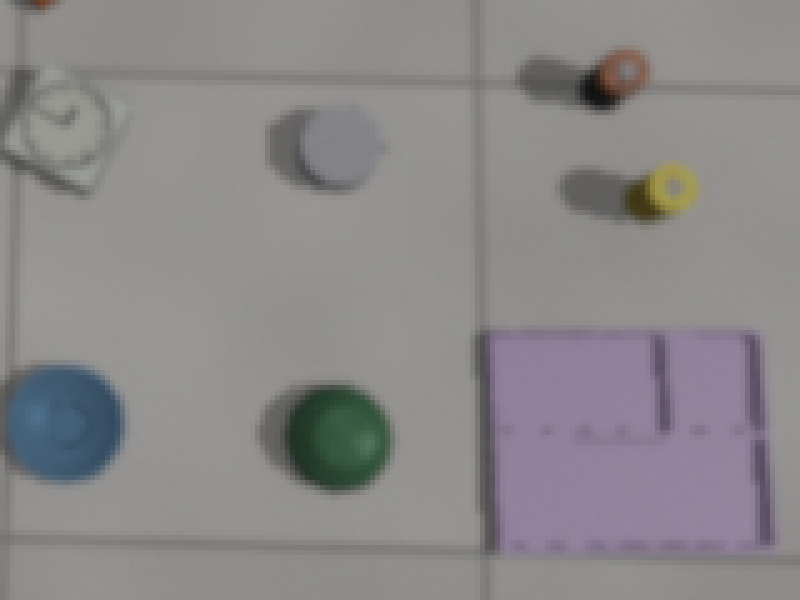

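View pics/s1.png

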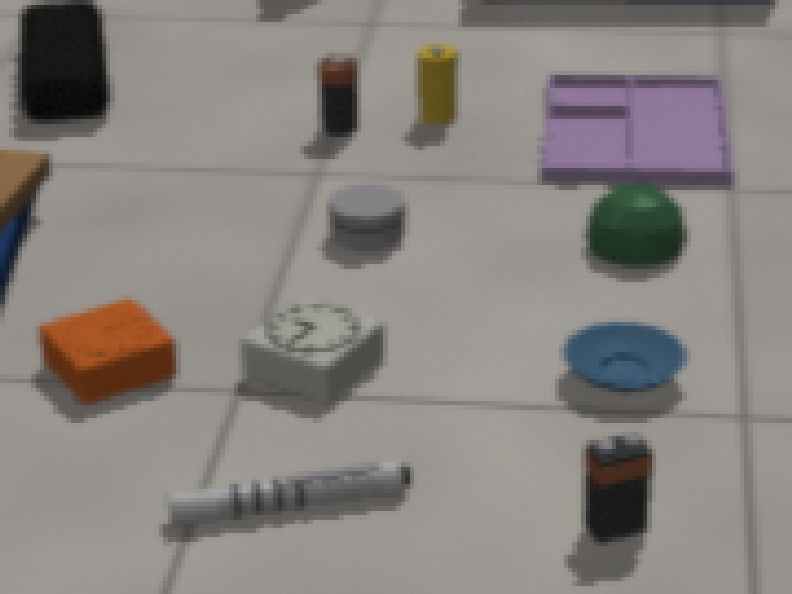

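View pics/s2.png

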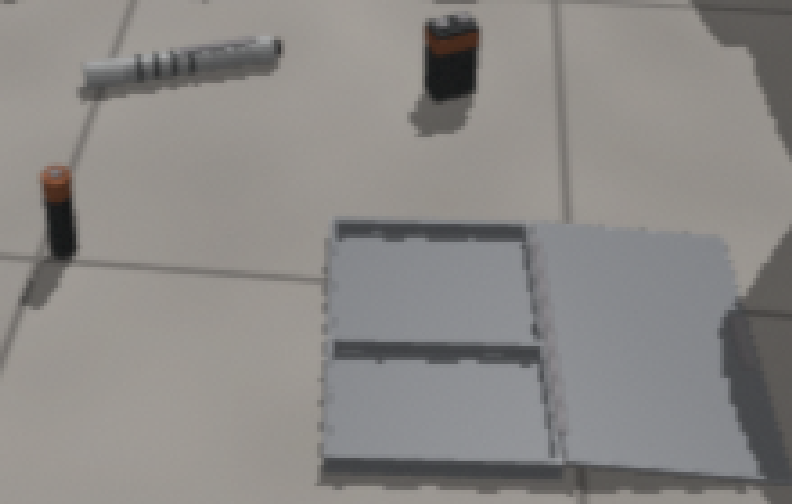

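```bash
python3 - <<'E'
from h import *
t=snapshot("top");s=snapshot("side")
r=lambda p:np.round(p,1)
T=lambda X,Y:(100+(X-2)/5,155+(Y-2)/5); R=lambda X,Y:(240+(X-2)/5,155+(Y-2)/5)
S2=lambda X,Y:(180+(X-1.5)/3.6,220+(Y-1.5)/3.6); S1=lambda X,Y:(165+(X-2)/4.4,125+(Y-2)/4.4)
print("slim",r(pl(t,*T(255,58),49)),r(pl(s,*S2(57,173),49)))
print("block",r(pl(t,*T(513,413),48)),r(pl(s,*S2(452,22),48)),"contacts",r(pl(t,*T(508,402),49)),r(pl(t,*T(519,425),49)))
print("torch ends top",r(pl(t,*T(512,47),8)),r(pl(t,*T(569,234),8)),"side",r(pl(s,*S1(172,507),8)),r(pl(s,*S1(407,474),8)))
print("clock dial",r(pl(t,*R(65,125),24)),r(pl(s,*S1(313,327),24)))
print("tin",r(pl(t,*R(340,146),24)),r(pl(s,*S1(367,204),24)))
print("fat",r(pl(t,*R(624,71),49)),"yellow",r(pl(t,*R(674,188),49)),"pw",r(pl(t,*R(339,438),15)),"dish",r(pl(t,*R(66,424),14)))
print("tray UL UR LR LL",[r(pl(t,*R(*p),10)) for p in((487,333),(757,333),(773,547),(491,549))])
print("case UL UR ; hinge L R",[r(pl(t,*T(*p),10)) for p in((32,320),(305,312),(302,490),(30,497))])
print("case side",[r(pl(s,*S2(*p),10)) for p in((333,219),(528,224),(322,462),(556,465))])
print("tray side",[r(pl(s,*S1(*p),10)) for p in((552,76),(718,77),(543,172),(732,173))])
# clock mask: bright top
g=cv2.cvtColor(t["color"],cv2.COLOR_RGB2LAB).astype(int)
x0,y0=238,165
for nm,(a,b,c,e) in dict(clock=(238,164,270,198),tin=(292,170,320,198),torch=(195,158,220,208),block=(195,228,212,248)).items():
    print(nm);print(g[b:e:2,a:c:2,0]) if nm in("clock",) else None
E
```

```text
slim [623.6 285.   49. ] [623.5 286.8  49. ]
block [436.1 134.4  48. ] [436.7 135.7  48. ] contacts [441.7 137.2  49. ] [429.9 130.8  49. ]
torch ends top [643.9 152.    8. ] [537.4 114.4   8. ] side [644.1 148.8   8. ] [537.2 111.    8. ]
clock dial [598.8   6.8  24. ] [600.2   4.2  24. ]
tin [ 590.9 -145.4   24. ] [ 591.8 -141.    24. ]
fat [ 631.2 -295.4   49. ] yellow [ 567.5 -320.    49. ] pw [ 431.7 -145.8   15. ] dish [435.3   1.9  14. ]
tray UL UR LR LL [array([ 491.1, -227.9,   10. ]), array([ 495. , -375.9,   10. ]), array([ 380.3, -379. ,   10. ]), array([ 375.1, -227.9,   10. ])]
case UL UR ; hinge L R [array([481.4, 408.3,  10. ]), array([489.8, 257.9,  10. ]), array([393.3, 252.2,  10. ]), array([385.6, 399.3,  10. ])]
case side [array([491.3, 261.3,  10. ]), array([394.5, 254.9,  10. ]), array([481.9, 412.6,  10. ]), array([385.2, 403.3,  10. ])]
tray side [array([ 495.1, -374.8,   10. ]), array([ 380.8, -382.1,   10. ]), array([ 492.1, -221.9,   10. ]), array([ 374.9, -230.4,   10. ])]
clock
[[153 153 149 135 149 152 151 152 151 150 150 149 149 149 148 149]
 [152 153 
[... 378 characters left out ...]
 162 155 156]
 [135 109 114 131 154 147 136 136 126 159 159 147 147 157 149 156]
 [117 110 141 140 153 161 158 145 154 161 159 145 146 148 154 156]
 [109 119 158 143 151 160 161 163 162 160 159 145 142 147 155 156]
 [108 119 152 154 133 157 161 161 160 155 155 137 141 152 156 157]
 [133 109  97 126 133 137 149 155 148 134 132 145 146 156 156 156]
 [155 149 115  95 101 119 131 138 139 144 158 145 153 156 156 157]
 [156 156 140 142 138 103  99 129 153 163 156 146 156 157 157 156]
 [156 156 142 147 156 142 121 105 107 130 140 153 155 156 156 156]
 [156 156 141 148 156 156 154 152 148 133 148 156 156 156 157 156]
 [156 156 140 149 157 157 156 157 156 156 157 157 157 157 156 156]]
tin
torch
block
```

```bash
cat > go.py <<'E'
import sys
from h import *
# go.py x y z psi(deg): how far from here, in tool axes after the turn
x,y,z,psi=map(float,sys.argv[1:5])
s=sense();R=s["tcp_rot"];p=s["eef_pos"];c=np.degrees(np.arctan2(R[1,0],R[0,0]))
turn=-((psi-c+180)%360-180)
D=np.array([x,y,z])-p
a=np.radians(psi);F=np.array([[np.cos(a),np.sin(a),0],[np.sin(a),-np.cos(a),0],[0,0,-1]])
print("t",round(s["time_s"],2),"pos",np.round(p,1),"psi",round(c,1),"tilt",np.round(np.degrees(R[:2,2]),2),"gap",round(s["finger_gap"],1),"F",np.round(s["contact_force"],1))
print("turn share",round(turn/90,3),"| shift after turn",np.round(F.T@D/400,4),"| shift in present axes",np.round(R.T@D/400,4))
E
python3 - <<'E'
from h import *
t=snapshot("top");s=snapshot("side")
R=lambda X,Y:(240+(X-2)/5,155+(Y-2)/5);S1=lambda X,Y:(165+(X-2)/4.4,125+(Y-2)/4.4)
a=[pl(t,*R(*p),24)[:2] for p in((130,108),(88,193),(5,150),(47,66))]
b=[pl(s,*S1(*p),24)[:2] for p in((383,321),(322,370),(243,344))]
print(np.round(a,1),np.round(b,1))
for q in(a,b):
  for i in range(len(q)-1): d=q[i+1]-q[i];print(np.round(np.linalg.norm(d),1),np.round(np.degrees(np.arctan2(d[1],d[0])),1))
print(np.mean(a,0),pl(t,249.6,143,24))
E
python3 go.py 599.5 5 150 154
```

```text
[[609.4 -29.1]
 [560.9  -6.9]
 [583.9  39.5]
 [632.2  17.7]] [[564.1  -5.4]
 [588.5  46.5]
 [633.8  24.9]]
53.3 155.4
51.8 63.7
53.1 -24.3
57.3 64.8
50.2 -25.4
[596.61585298   5.32375079] [704.42496368  18.06066173  24.        ]
t 0.4 pos [ 187.3 -543.6  194.5] psi 19.0 tilt [-0.    0.01] gap 91.0 F [ 0.8  0.4 -0. ]
turn share -1.5 | shift after turn [-0.325   1.6844  0.1112] | shift in present axes [ 1.4211 -0.9609  0.1113]
```

```bash
python3 -m crank '[[0.12,-0.085,0,0],[0.12,-0.085,0,0],[0.12,-0.085,0,0],[0.12,-0.085,0,0],[0.12,-0.085,0,0],[0.12,-0.085,0,0],[0.12,-0.085,0,0],[0.12,-0.085,0,0],[0.12,-0.085,0,0],[0.12,-0.085,0,0]]' -1; python3 go.py 598 5.5 120 154.5
```

```text
time_s: 1.65
eef_pos: [541.4, -56.6, 195.4]
tcp_rot: [[0.948, 0.317, 0.007], [0.318, -0.948, -0.005], [0.005, 0.007, -1.0]]
contact_force: [1.3, -1.0, 0.2]
finger_gap: 91.2
t 1.65 pos [541.4 -56.6 195.4] psi 18.5 tilt [ 0.37 -0.28] gap 91.2 F [ 1.3 -1.   0.2]
turn share -1.511 | shift after turn [-0.0609  0.2012  0.1885] | shift in present axes [ 0.1827 -0.1036  0.1887]
```

```bash
python3 -m crank '[[0.06,-0.03,0,-0.118],[0,0,0.03,-0.118],[0,0,0.03,-0.118],[0,0,0.03,-0.118],[0,0,0,-0.118],[0,0,0,-0.118],[0,0,0,-0.118],[0,0,0,-0.118],[0,0,0,-0.118],[0,0,0,-0.118]]' -1; python3 go.py 598 5.5 80 154.5
```

```text
time_s: 2.9
eef_pos: [563.8, -31.8, 157.5]
tcp_rot: [[-0.59, 0.807, 0.007], [0.807, 0.59, -0.004], [-0.007, 0.003, -1.0]]
contact_force: [-0.0, -1.0, -0.1]
finger_gap: 91.6
t 2.9 pos [563.8 -31.8 157.5] psi 126.2 tilt [ 0.39 -0.23] gap 91.6 F [-0.  -1.  -0.1]
turn share -0.315 | shift after turn [-0.0372  0.121   0.1938] | shift in present axes [0.0261 0.1235 0.194 ]
```

```bash
python3 -m crank '[[0,0,0,-0.105],[0,0,0,-0.105],[0,0,0,-0.105],[-0.01,0.03,0.03,0],[-0.01,0.03,0.03,0],[-0.01,0.03,0.03,0],[-0.007,0.03,0.03,0],[0,0,0.03,0],[0,0,0.03,0],[0,0,0,0]]' -1; python3 go.py 598 5.5 20 154.5
python3 - <<'E'
from h import *
cv2.imwrite("pics/c1.png",cv2.resize(snapshot("top")["color"][130:250,180:340,::-1],(800,600)))
cv2.imwrite("pics/c2.png",cv2.resize(snapshot("side")["color"][120:240,160:320,::-1],(800,600)))
E
```

```text
time_s: 4.15
eef_pos: [599.4, 8.9, 78.6]
tcp_rot: [[-0.907, 0.42, 0.004], [0.42, 0.907, -0.004], [-0.005, -0.002, -1.0]]
contact_force: [-0.2, -0.0, 0.5]
finger_gap: 90.9
t 4.15 pos [599.4   8.9  78.6] psi 155.1 tilt [ 0.2  -0.22] gap 90.9 F [-0.2 -0.   0.5]
turn share 0.007 | shift after turn [-0.0005 -0.009   0.1464] | shift in present axes [ 0.0003 -0.0088  0.1465]
```

View pics/c2.png

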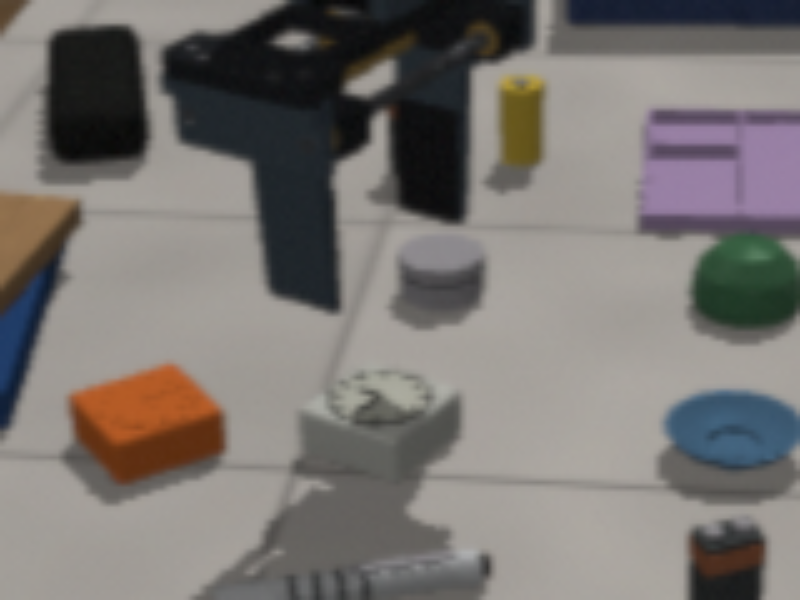

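The open gripper hangs squarely over the clock at (380,420), with the orange decoy clear at (150,420). Next I go down and close.

```bash
python3 -m crank '[[0,-0.005,0.03,0],[0,-0.004,0.03,0],[0,0,0.03,0],[0,0,0.03,0],[0,0,0.015,0],[0,0,0.008,0],[0,0,0,0],[0,0,0,0],[0,0,0,0],[0,0,0,0]]' -1; python3 go.py 598 5.5 20 154.5
```

```text
time_s: 5.5
eef_pos: [600.2, 4.5, 20.4]
tcp_rot: [[-0.907, 0.421, 0.01], [0.421, 0.907, -0.004], [-0.01, 0.0, -1.0]]
contact_force: [-0.9, 0.2, -0.5]
finger_gap: 91.4
t 5.5 pos [600.2   4.5  20.4] psi 155.1 tilt [ 0.55 -0.22] gap 91.4 F [-0.9  0.2 -0.5]
turn share 0.007 | shift after turn [ 0.0061 -0.0002  0.0009] | shift in present axes [ 0.0061 -0.0001  0.0009]
```

```bash
python3 -m crank '[[0,0,0,0],[0,0,0,0],[0,0,0,0],[0,0,0,0],[0,0,0,0],[0,0,0,0],[0,0,0,0],[0,0,-0.03,0],[0,0,-0.06,0],[0,0,-0.06,0]]' 1; python3 go.py 440 298 100 93.4
```

```text
time_s: 6.75
eef_pos: [598.5, 4.8, 81.8]
tcp_rot: [[-0.907, 0.421, 0.006], [0.421, 0.907, -0.004], [-0.007, -0.001, -1.0]]
contact_force: [-0.7, 0.9, -0.1]
finger_gap: 0.6
t 6.75 pos [598.5   4.8  81.8] psi 155.1 tilt [ 0.36 -0.23] gap 0.6 F [-0.7  0.9 -0.1]
turn share 0.686 | shift after turn [ 0.7552 -0.3522 -0.0455] | shift in present axes [ 0.6678  0.4979 -0.0509]
```

```bash
python3 - <<'E'
from h import *
cv2.imwrite("pics/d1.png",cv2.resize(snapshot("top")["color"][130:250,180:340,::-1],(800,600)))
cv2.imwrite("pics/d2.png",cv2.resize(snapshot("side")["color"][120:240,160:320,::-1],(800,600)))
E
```

```text
(no output)
```

View pics/d1.png

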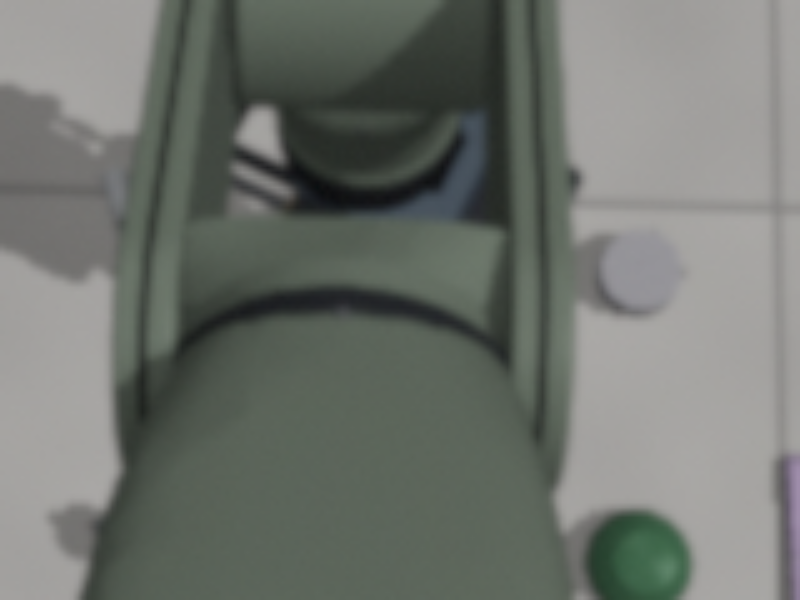

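View pics/d2.png

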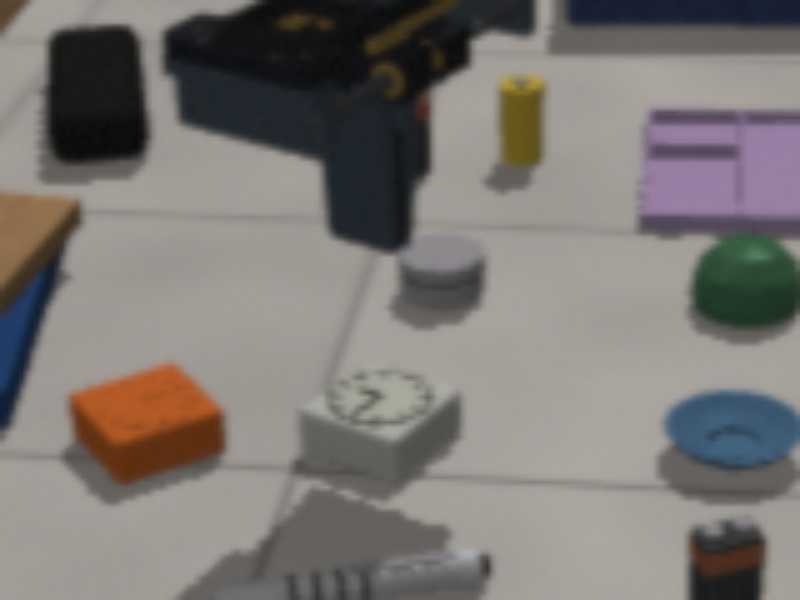

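```bash
python3 - <<'E'
from h import *
s=snapshot("side")
for z in(60,71,82,100,120): print(z,(proj(s,(598.5,4.8,z))-[160,120])*5, pl(s,234,168.6,z))
print(sense()["q"])
E
```

```text
60 [378.49652101 327.33030776] [616.8735796  -80.07087006  60.        ]
71 [377.49027807 306.13912559] [612.69557206 -58.3558759   71.        ]
82 [376.4730326  284.71623349] [608.51756452 -36.64088174  82.        ]
100 [374.78424031 249.15076172] [601.6808249   -1.10725493 100.        ]
120 [372.871683   208.87286426] [594.08444755  38.37455264 120.        ]
[-0.00892464  0.44142241  1.6755726  -0.00450859  1.01474058 -1.14259932]
```

```bash
python3 go.py 598 5.5 20 154.5; python3 - <<'E'
from h import *
cv2.imwrite("pics/e2.png",cv2.resize(snapshot("side")["color"][100:220,160:320,::-1],(800,600)))
print(sense()["eef_pos"],proj(snapshot("side"),sense()["eef_pos"]-[0,0,11]))
E
```

```text
t 6.9 pos [599.6   4.8  82.2] psi 155.1 tilt [ 0.56 -0.22] gap 0.4 F [-1.2  1.2  0.2]
turn share 0.007 | shift after turn [ 0.0045 -0.0002  0.1555] | shift in present axes [ 0.0061 -0.0002  0.1554]
[598.58696495   4.77898021  80.83747393] [235.76818733 182.00804242]
```

View pics/e2.png

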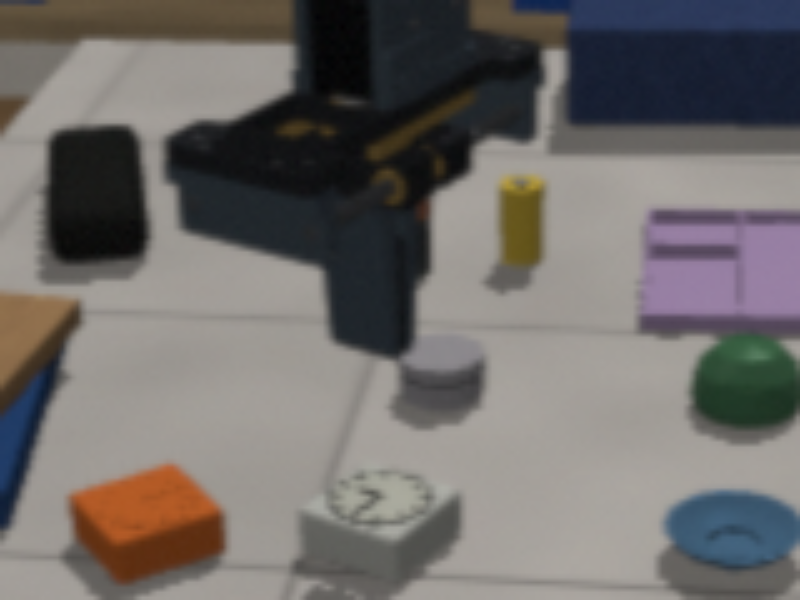

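```bash
python3 - <<'E'
from h import *
s=snapshot("side");t=snapshot("top")
p=np.array([187.3,-543.6,183.6])
yj=np.array([.3258,-.9454,0])
for dz in(0,15,30):
  print(dz,[proj(s,p+[0,0,dz]+k*52*yj)*1.5625 for k in(-1,1)])
p=np.array([599.4,8.9,67.6]);yj=np.array([.42,.907,0])
for dz in(0,15,30):
  print(dz,[(proj(s,p+[0,0,dz]+k*52*yj)-[160,120])*5 for k in(-1,1)])
E
```

```text
0 [array([627.15737913, 119.06222508]), array([602.35849064, 106.26905311])]
15 [array([628.28935527, 111.24361912]), array([603.28760079,  98.88124881])]
30 [array([629.43415061, 103.33647041]), array([604.22655871,  91.41514019])]
0 [array([436.62348573, 271.33777292]), array([307.14377665, 366.1033972 ])]
15 [array([435.70888988, 242.85284178]), array([305.14795545, 336.0700149 ])]
30 [array([434.78101838, 213.95444234]), array([303.12082099, 305.56542657])]
```

```bash
python3 - <<'E'
import cv2
a=cv2.imread("pics/side0.png")[20:140,540:700];cv2.imwrite("pics/f.png",cv2.resize(a,(800,600)))
E
```

```text
(no output)
```

View pics/f.png

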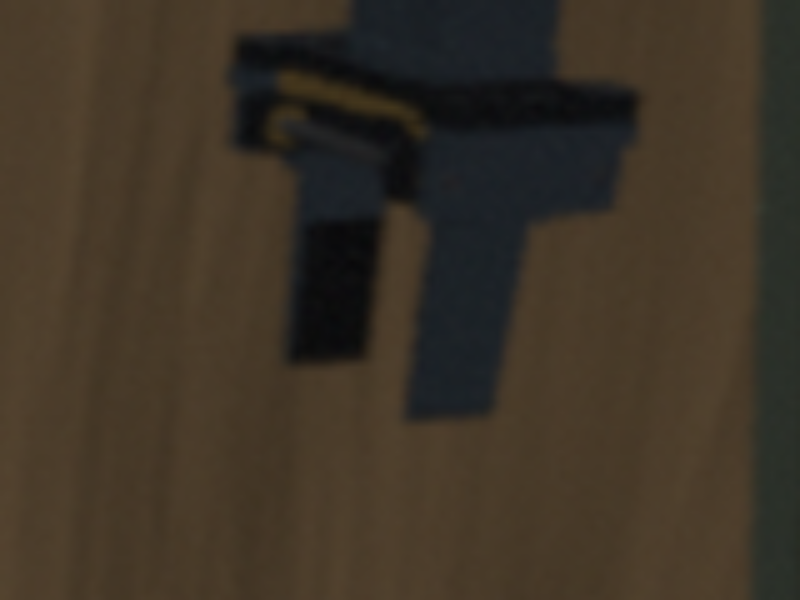

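The picture puts the fingertips about 30 mm higher than the reported TCP implies. At the start pose and here, the tips match the prediction only with +30 mm in z, while x and y agree. The fingers therefore closed above the clock. I'll re-open, go lower in stages and check by eye.

```bash
python3 -m crank '[[0,0,0,0],[0,0,0,0],[0,0,0,0],[0,0,0,0],[0,0,0,0],[0.006,0,0.03,0],[0,0,0.04,0],[0,0,0.04,0],[0,0,0.04,0],[0,0,0.01,0]]' -1; python3 go.py 598 5.5 -10 154.5;  python3 - <<'E'
from h import *
cv2.imwrite("pics/g2.png",cv2.resize(snapshot("side")["color"][120:240,160:320,::-1],(800,600)))
E
```

```text
time_s: 8.35
eef_pos: [593.2, 5.6, 7.7]
tcp_rot: [[-0.907, 0.421, -0.002], [0.421, 0.907, -0.004], [0.001, -0.004, -1.0]]
contact_force: [0.4, -0.4, 0.5]
finger_gap: 90.7
t 8.35 pos [593.2   5.6   7.7] psi 155.1 tilt [-0.14 -0.22] gap 90.7 F [ 0.4 -0.4  0.5]
turn share 0.007 | shift after turn [-0.011   0.0049  0.0443] | shift in present axes [-0.0111  0.005   0.0442]
```

View pics/g2.png

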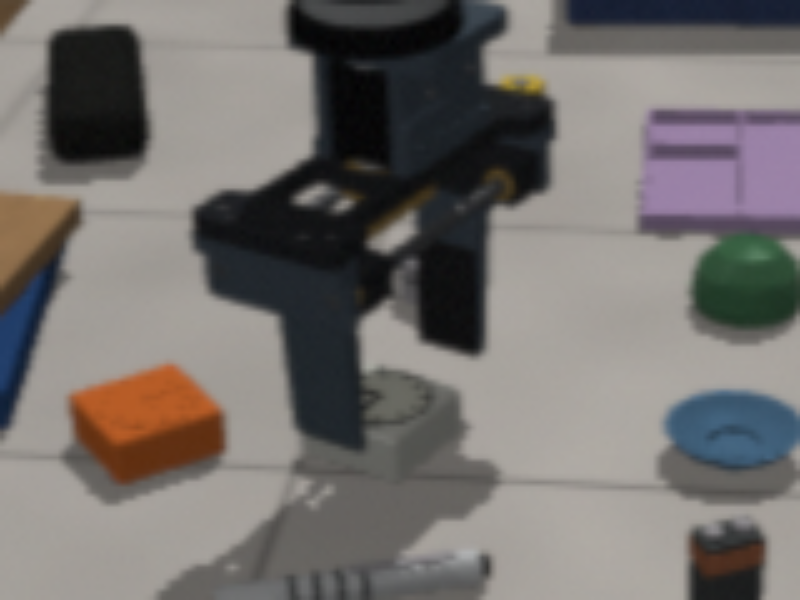

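The tips hover at about the clock's top (near finger (360,445), far (480,350)), which confirms the 30 mm offset. Continuing down.

```bash
python3 -m crank '[[-0.01,0.004,0,0],[0,0,0.015,0],[0,0,0.015,0],[0,0,0.01,0],[0,0,0.004,0],[0,0,0,0],[0,0,0,0],[0,0,0,0],[0,0,0,0],[0,0,0,0]]' -1; python3 go.py 598 5.5 -10 154.5
```

```text
time_s: 9.65
eef_pos: [599.5, 5.3, -9.4]
tcp_rot: [[-0.907, 0.421, 0.002], [0.421, 0.907, -0.004], [-0.003, -0.003, -1.0]]
contact_force: [0.8, -0.4, -0.2]
finger_gap: 91.0
t 9.65 pos [599.5   5.3  -9.4] psi 155.1 tilt [ 0.09 -0.22] gap 91.0 F [ 0.8 -0.4 -0.2]
turn share 0.007 | shift after turn [ 0.0036 -0.001   0.0015] | shift in present axes [ 0.0036 -0.001   0.0015]
```

```bash
python3 -m crank '[[0,0,0,0],[0,0,0,0],[0,0,0,0],[0,0,0,0],[0,0,0,0],[0,0,0,0],[0,0,-0.02,0],[0,0,-0.05,0],[0,0,-0.07,0],[0,0,-0.07,0]]' 1; python3 go.py 440 298 70 93.4
```

```text
time_s: 10.9
eef_pos: [597.1, 5.6, 75.2]
tcp_rot: [[-0.907, 0.421, -0.005], [0.421, 0.907, -0.004], [0.003, -0.006, -1.0]]
contact_force: [0.5, 0.4, -1.3]
finger_gap: 55.9
t 10.9 pos [597.1   5.6  75.2] psi 155.1 tilt [-0.29 -0.22] gap 55.9 F [ 0.5  0.4 -1.3]
turn share 0.685 | shift after turn [ 0.753  -0.3488  0.013 ] | shift in present axes [0.6642 0.4976 0.0122]
```

```bash
python3 -m crank '[[0.11,0.083,0,0],[0.11,0.083,0,0],[0.11,0.083,0,0],[0.11,0.083,0,0],[0.11,0.083,0,0],[0.11,0.083,0,0.0],[0,0,0,0.115],[0,0,0,0.115],[0,0,0,0.115],[0,0,0,0.115]]' ; python3 go.py 440 298 25 93.4
```

```text
time_s: 12.15
eef_pos: [440.7, 307.8, 82.0]
tcp_rot: [[-0.38, 0.925, 0.009], [0.925, 0.38, -0.0], [-0.004, 0.009, -1.0]]
contact_force: [-1.0, -0.1, -1.6]
finger_gap: 55.9
t 12.15 pos [440.7 307.8  82. ] psi 112.4 tilt [ 0.53 -0.01] gap 55.9 F [-1.  -0.1 -1.6]
turn share 0.211 | shift after turn [-0.0244 -0.0031  0.1426] | shift in present axes [-0.0216 -0.0121  0.1426]
```

```bash
python3 -m crank '[[0,0,0,0.106],[0,0,0,0.106],[-0.012,-0.002,0,0],[-0.012,-0.002,0.02,0],[0,0,0.04,0],[0,0,0.04,0],[0,0,0.03,0],[0,0,0.01,0],[0,0,0,0],[0,0,0,0]]' ; python3 go.py 440 298 -7 93.4;  python3 - <<'E'
from h import *
cv2.imwrite("pics/i1.png",cv2.resize(snapshot("top")["color"][190:310,80:240,::-1],(800,600)))
cv2.imwrite("pics/i2.png",cv2.resize(snapshot("side")["color"][220:370,210:410,::-1],(800,600)))
E
```

```text
time_s: 13.4
eef_pos: [439.6, 296.0, 25.2]
tcp_rot: [[-0.057, 0.998, 0.01], [0.998, 0.057, -0.0], [-0.001, 0.01, -1.0]]
contact_force: [-0.0, 0.7, -1.4]
finger_gap: 55.6
t 13.4 pos [439.6 296.   25.2] psi 93.2 tilt [ 0.58 -0.01] gap 55.6 F [-0.   0.7 -1.4]
turn share -0.002 | shift after turn [0.005  0.0013 0.0804] | shift in present axes [0.005  0.0005 0.0804]
```

View pics/i1.png

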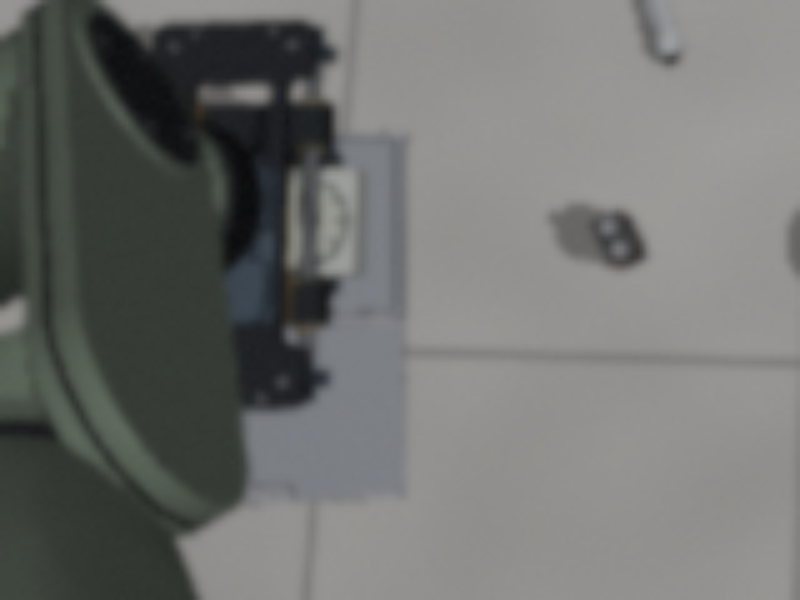

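View pics/i2.png

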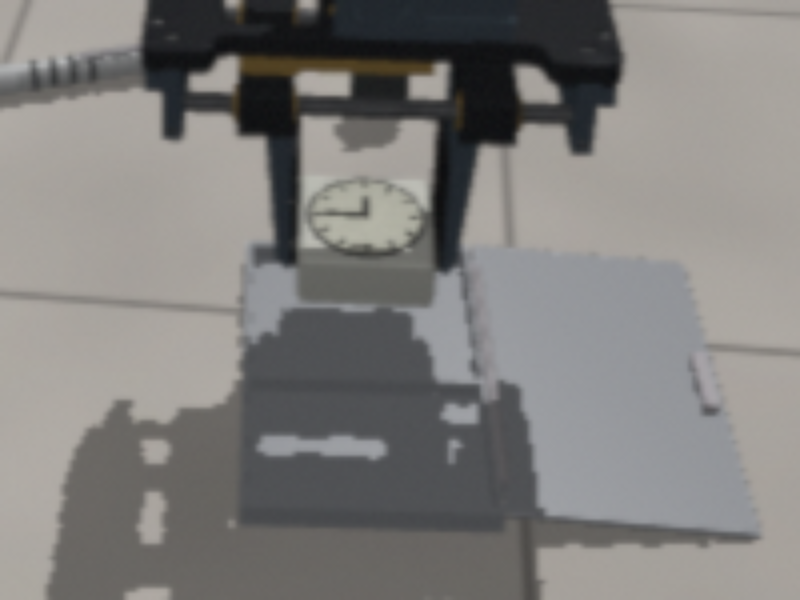

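The clock is held squarely and level over the wide bay, at (365,215) in the side crop. Lowering and releasing.

```bash
python3 -m crank '[[0.005,0.001,0.02,0],[0,0,0.02,0],[0,0,0.02,0],[0,0,0.012,0],[0,0,0.005,0],[0,0,0,0],[0,0,0,0],[0,0,0,0],[0,0,0,0],[0,0,0,0]]' ; python3 go.py 440 298 -6.5 93.4
```

```text
time_s: 14.75
eef_pos: [440.7, 298.6, -6.1]
tcp_rot: [[-0.057, 0.998, 0.011], [0.998, 0.057, 0.001], [-0.0, 0.011, -1.0]]
contact_force: [-0.3, -0.2, 0.3]
finger_gap: 55.5
t 14.75 pos [440.7 298.6  -6.1] psi 93.3 tilt [0.63 0.03] gap 55.5 F [-0.3 -0.2  0.3]
turn share -0.002 | shift after turn [-0.0014 -0.0018  0.0011] | shift in present axes [-0.0014 -0.0018  0.0011]
```

```bash
python3 -m crank '[[0,0,0,0],[0,0,0,0],[0,0,0,0],[0,0,-0.03,0],[0,0,-0.06,0],[0,0,-0.08,0],[0,0,-0.08,0],[0,0,-0.05,0],[0,0,0,0],[0,0,0,0]]' -0.7; python3 go.py 590.7 131.5 60 19.5
```

```text
time_s: 16.0
eef_pos: [439.6, 298.7, 121.2]
tcp_rot: [[-0.057, 0.998, 0.014], [0.998, 0.057, 0.002], [0.002, 0.014, -1.0]]
contact_force: [-0.5, 0.4, -0.1]
finger_gap: 77.5
t 16.0 pos [439.6 298.7 121.2] psi 93.3 tilt [0.79 0.14] gap 77.5 F [-0.5  0.4 -0.1]
turn share 0.82 | shift after turn [0.2165 0.5202 0.1529] | shift in present axes [-0.4391  0.3512  0.1571]
```

```bash
python3 -m crank '[[-0.11,0.088,0,0],[-0.11,0.088,0,0],[-0.11,0.088,0,0],[-0.11,0.088,0,0],[0,0,0,0.117],[0,0,0,0.117],[0,0,0,0.117],[0,0,0,0.117],[0,0,0,0.117],[0,0,0,0.117]]' ; python3 go.py 590.7 131.5 20 19.5; python3 - <<'E'
from h import *
cv2.imwrite("pics/j1.png",cv2.resize(snapshot("top")["color"][190:310,80:240,::-1],(800,600)))
E
```

```text
time_s: 17.25
eef_pos: [588.7, 123.9, 108.3]
tcp_rot: [[0.874, 0.487, -0.009], [0.487, -0.874, -0.002], [-0.009, -0.002, -1.0]]
contact_force: [-0.2, 0.6, 0.1]
finger_gap: 77.5
t 17.25 pos [588.7 123.9 108.3] psi 29.1 tilt [-0.53 -0.13] gap 77.5 F [-0.2  0.6  0.1]
turn share 0.107 | shift after turn [ 0.0111 -0.0163  0.2207] | shift in present axes [ 0.0157 -0.0136  0.2206]
```

View pics/j1.png

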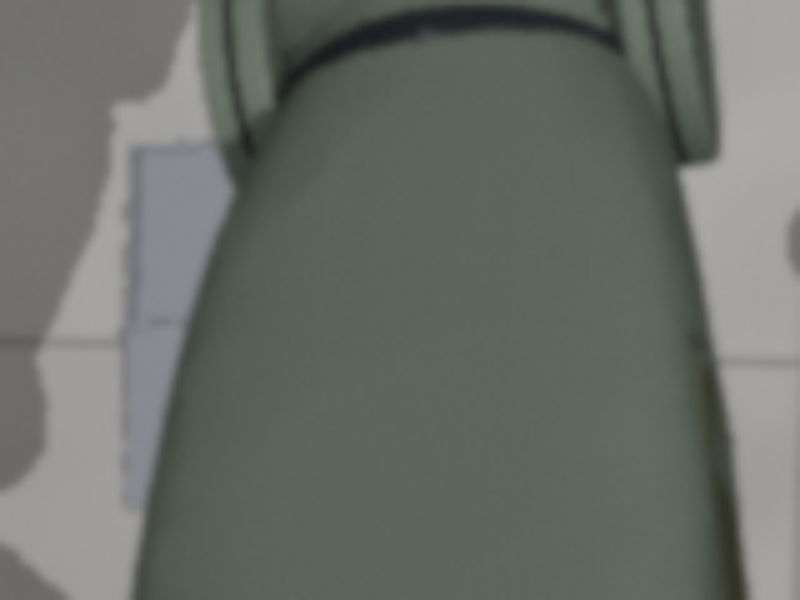

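The arm hides the case from the top camera, so I'll check the clock later. Down towards the torch.

```bash
python3 -m crank '[[0.008,-0.007,0,0.107],[0.006,-0.008,0.03,0],[0,0,0.05,0],[0,0,0.05,0],[0,0,0.05,0],[0,0,0.03,0],[0,0,0.01,0],[0,0,0,0],[0,0,0,0],[0,0,0,0]]' ; python3 go.py 590.7 131.5 -15 19.5; python3 - <<'E'
from h import *
cv2.imwrite("pics/k2.png",cv2.resize(snapshot("side")["color"][160:280,160:320,::-1],(800,600)))
E
```

```text
time_s: 18.55
eef_pos: [586.9, 131.5, 10.3]
tcp_rot: [[0.936, 0.353, -0.019], [0.353, -0.936, -0.004], [-0.019, -0.003, -1.0]]
contact_force: [0.3, 0.9, -0.5]
finger_gap: 77.3
t 18.55 pos [586.9 131.5  10.3] psi 20.7 tilt [-1.06 -0.24] gap 77.3 F [ 0.3  0.9 -0.5]
turn share 0.013 | shift after turn [0.009  0.0031 0.0633] | shift in present axes [0.0101 0.0035 0.0631]
```

View pics/k2.png

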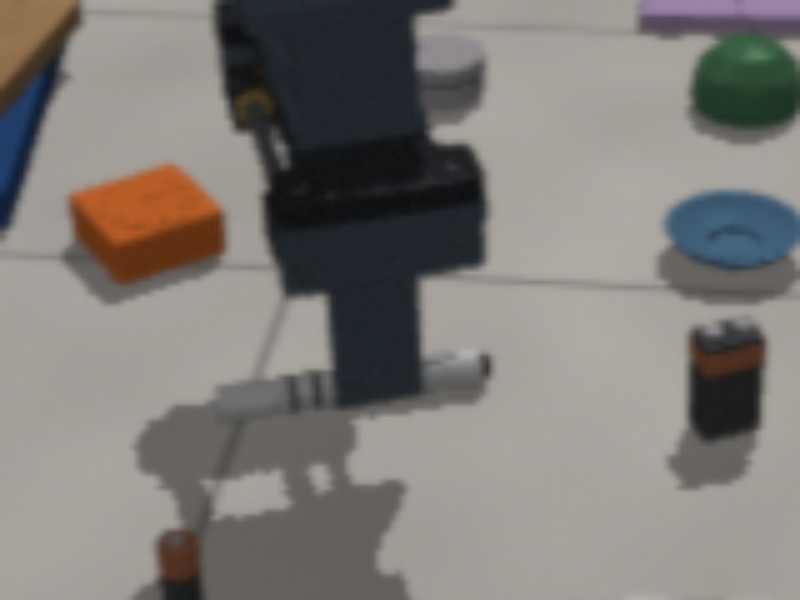

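The finger straddles the torch, about 4 mm towards the button end. I'll correct that, descend and close.

```bash
python3 -m crank '[[0.01,0.003,0.01,0.013],[0,0,0.02,0],[0,0,0.02,0],[0,0,0.009,0],[0,0,0.003,0],[0,0,0,0],[0,0,0,0],[0,0,0,0],[0,0,0,0],[0,0,0,0]]' ; python3 go.py 590.7 131.5 -15 19.5
```

```text
time_s: 19.85
eef_pos: [591.4, 131.8, -15.6]
tcp_rot: [[0.943, 0.332, -0.017], [0.332, -0.943, -0.004], [-0.017, -0.002, -1.0]]
contact_force: [0.5, -0.5, -0.5]
finger_gap: 77.5
t 19.85 pos [591.4 131.8 -15.6] psi 19.4 tilt [-0.98 -0.22] gap 77.5 F [ 0.5 -0.5 -0.5]
turn share -0.001 | shift after turn [-0.0018  0.0001 -0.0016] | shift in present axes [-0.0018  0.0001 -0.0016]
```

```bash
python3 -m crank '[[0,0,0,0],[0,0,0,0],[0,0,0,0],[0,0,0,0],[0,0,0,0],[0,0,0,0],[0,0,0,0],[0,0,0,0],[0,0,0,0],[0,0,0,0]]' 1; python3 go.py 407.5 -303.3 60 91.7
```

```text
time_s: 21.1
eef_pos: [591.4, 131.8, -15.6]
tcp_rot: [[0.943, 0.332, -0.017], [0.332, -0.943, -0.004], [-0.017, -0.002, -1.0]]
contact_force: [-0.2, 0.0, 0.1]
finger_gap: 15.9
t 21.1 pos [591.4 131.8 -15.6] psi 19.4 tilt [-0.98 -0.22] gap 15.9 F [-0.2  0.   0.1]
turn share -0.803 | shift after turn [-1.0736 -0.4918 -0.189 ] | shift in present axes [-0.7982  0.8728 -0.177 ]
```

```bash
python3 -m crank '[[0,0,-0.04,0],[0,0,-0.08,0],[0,0,-0.08,0],[-0.1,0.11,-0.03,0],[-0.1,0.11,0,0],[-0.1,0.11,0,0],[-0.1,0.11,0,0],[-0.1,0.11,0,0],[-0.1,0.11,0,0],[-0.1,0.11,0,0]]' ; python3 go.py 407.5 -303.3 60 91.7
```

```text
time_s: 22.35
eef_pos: [434.4, -260.2, 94.0]
tcp_rot: [[0.94, 0.341, 0.001], [0.341, -0.94, -0.008], [-0.002, 0.008, -1.0]]
contact_force: [0.9, 0.5, -0.2]
finger_gap: 15.4
t 22.35 pos [ 434.4 -260.2   94. ] psi 19.9 tilt [ 0.07 -0.47] gap 15.4 F [ 0.9  0.5 -0.2]
turn share -0.798 | shift after turn [-0.1056 -0.0703  0.0849] | shift in present axes [-0.0997  0.0776  0.0857]
```

```bash
python3 -m crank '[[-0.05,0.04,0,0],[-0.05,0.038,0,0],[0,0,0,-0.114],[0,0,0,-0.114],[0,0,0,-0.114],[0,0,0,-0.114],[0,0,0,-0.114],[0,0,0,-0.114],[0,0,0,-0.114],[0,0,0,0]]' ; python3 go.py 407.5 -303.3 20 91.7
```

```text
time_s: 23.6
eef_pos: [406.0, -311.4, 106.1]
tcp_rot: [[-0.061, 0.998, 0.013], [0.998, 0.061, -0.019], [-0.019, 0.012, -1.0]]
contact_force: [-0.6, 0.2, -0.7]
finger_gap: 15.5
t 23.6 pos [ 406.  -311.4  106.1] psi 93.5 tilt [ 0.76 -1.06] gap 15.5 F [-0.6  0.2 -0.7]
turn share 0.02 | shift after turn [0.0201 0.0045 0.2152] | shift in present axes [0.0241 0.0025 0.2148]
```

```bash
python3 -m crank '[[0.01,0.002,0.02,0.02],[0.01,0.002,0.05,0],[0,0,0.05,0],[0,0,0.05,0],[0,0,0.03,0],[0,0,0.01,0],[0,0,0,0],[0,0,0,0],[0,0,0,0],[0,0,0,0]]' ; python3 go.py 407.5 -303.3 -12 91.7;python3 - <<'E'
from h import *
cv2.imwrite("pics/l2.png",cv2.resize(snapshot("side")["color"][110:200,240:360,::-1],(800,600)))
cv2.imwrite("pics/l1.png",cv2.resize(snapshot("top")["color"][190:310,280:440,::-1],(800,600)))
E
```

```text
time_s: 24.85
eef_pos: [411.9, -307.4, 26.0]
tcp_rot: [[-0.009, 1.0, 0.023], [1.0, 0.009, -0.026], [-0.026, 0.022, -0.999]]
contact_force: [-0.1, -0.1, 0.8]
finger_gap: 15.7
t 24.85 pos [ 411.9 -307.4   26. ] psi 90.5 tilt [ 1.3  -1.47] gap 15.7 F [-0.1 -0.1  0.8]
turn share -0.013 | shift after turn [ 0.0105 -0.0107  0.0951] | shift in present axes [ 0.0127 -0.013   0.0945]
```

View pics/l2.png

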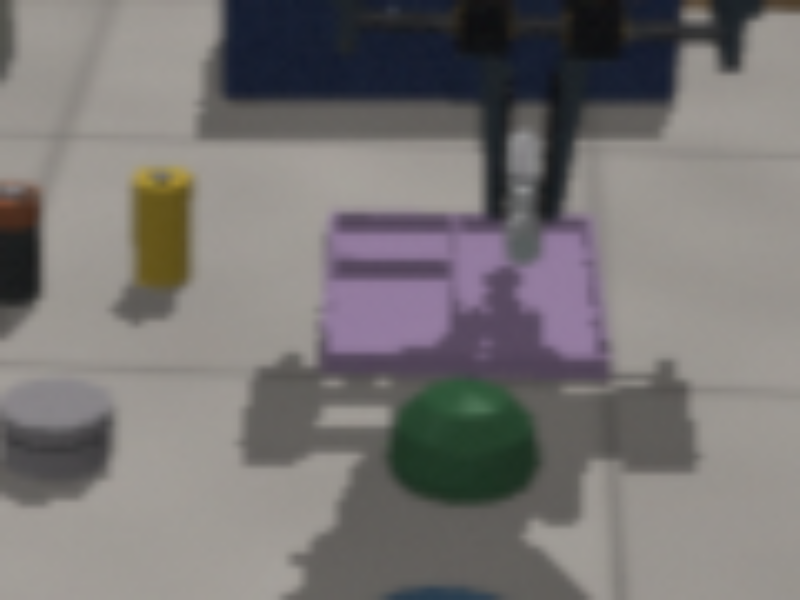

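View pics/l1.png

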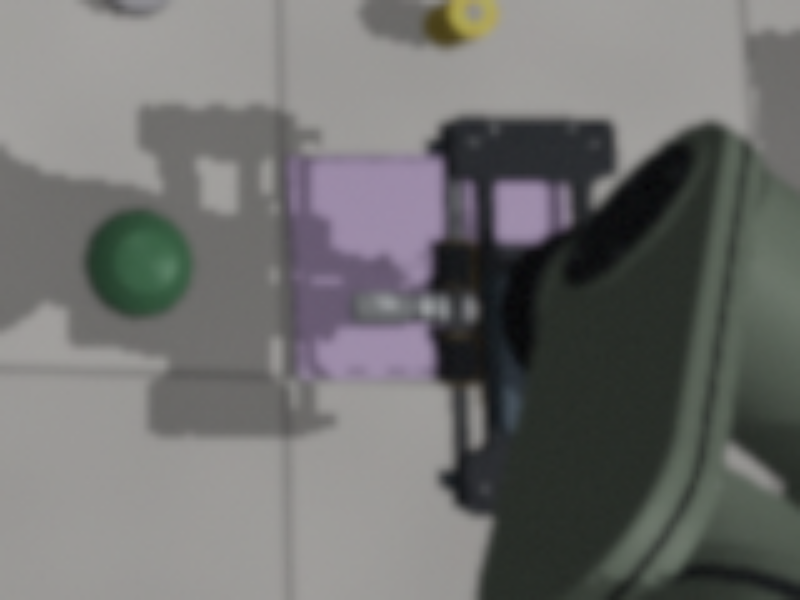

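The torch lies along the channel direction, with the lens end at (520,245) in the side crop and the jaws inside the channel walls. I shift the last few mm and lower.

```bash
python3 -m crank '[[0.012,-0.012,0,-0.013],[0,0,0.02,0],[0,0,0.03,0],[0,0,0.025,0],[0,0,0.012,0],[0,0,0.003,0],[0,0,0,0],[0,0,0,0],[0,0,0,0],[0,0,0,0]]' ; python3 go.py 407.5 -303.3 -12 91.7
```

```text
time_s: 26.2
eef_pos: [407.2, -302.9, -12.4]
tcp_rot: [[-0.03, 0.999, 0.021], [0.999, 0.031, -0.024], [-0.025, 0.02, -0.999]]
contact_force: [0.1, 0.5, 1.6]
finger_gap: 15.8
t 26.2 pos [ 407.2 -302.9  -12.4] psi 91.7 tilt [ 1.21 -1.4 ] gap 15.8 F [0.1 0.5 1.6]
turn share 0.001 | shift after turn [-0.001   0.0008 -0.001 ] | shift in present axes [-0.0011  0.0009 -0.0009]
```

```bash
python3 -m crank '[[0,0,0,0],[0,0,0,0],[0,0,0,0],[0,0,-0.01,0],[0,0,-0.04,0],[0,0,-0.08,0],[0,0,-0.08,0],[0,0,-0.05,0],[0,0,0,0],[0,0,0,0]]' 0.43; python3 go.py 591.4 -143 40 91.7;python3 - <<'E'
from h import *
cv2.imwrite("pics/m2.png",cv2.resize(snapshot("side")["color"][110:200,240:360,::-1],(800,600)))
E
```

```text
time_s: 27.45
eef_pos: [404.8, -300.2, 94.7]
tcp_rot: [[-0.03, 0.999, 0.021], [0.999, 0.031, -0.025], [-0.025, 0.021, -0.999]]
contact_force: [-0.4, -0.5, -1.0]
finger_gap: 25.9
t 27.45 pos [ 404.8 -300.2   94.7] psi 91.7 tilt [ 1.22 -1.41] gap 25.9 F [-0.4 -0.5 -1. ]
turn share 0.0 | shift after turn [0.379  0.478  0.1367] | shift in present axes [0.382  0.4755 0.1369]
```

View pics/m2.png

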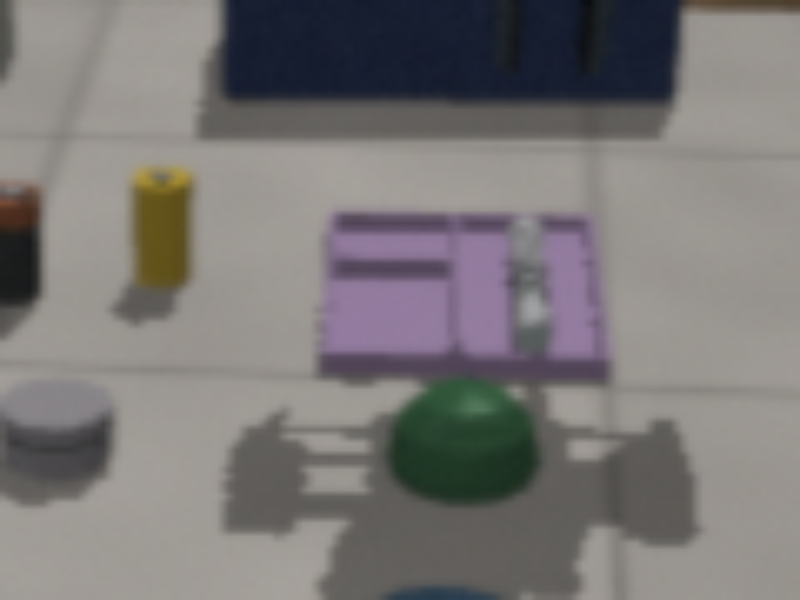

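The torch lies in the long channel at (530,285), clear of the walls. Next is the tin.

```bash
python3 -m crank '[[0.078,0.097,0,0],[0.078,0.097,0,0],[0.078,0.097,0,0],[0.078,0.097,0,0],[0.066,0.087,0,0],[0,0,0.05,0],[0,0,0.05,0],[0,0,0,0],[0,0,0,0],[0,0,0,0]]' -0.6; python3 go.py 591.4 -143 -10 91.7;python3 - <<'E'
from h import *
cv2.imwrite("pics/n2.png",cv2.resize(snapshot("side")["color"][110:230,190:350,::-1],(800,600)))
E
```

```text
time_s: 28.75
eef_pos: [592.8, -138.3, 42.9]
tcp_rot: [[-0.029, 1.0, 0.006], [0.999, 0.029, -0.02], [-0.02, 0.006, -1.0]]
contact_force: [0.2, -0.2, -0.3]
finger_gap: 72.7
t 28.75 pos [ 592.8 -138.3   42.9] psi 91.7 tilt [ 0.36 -1.16] gap 72.7 F [ 0.2 -0.2 -0.3]
turn share -0.0 | shift after turn [-0.0117 -0.0039  0.1323] | shift in present axes [-0.0091 -0.0047  0.1325]
```

View pics/n2.png

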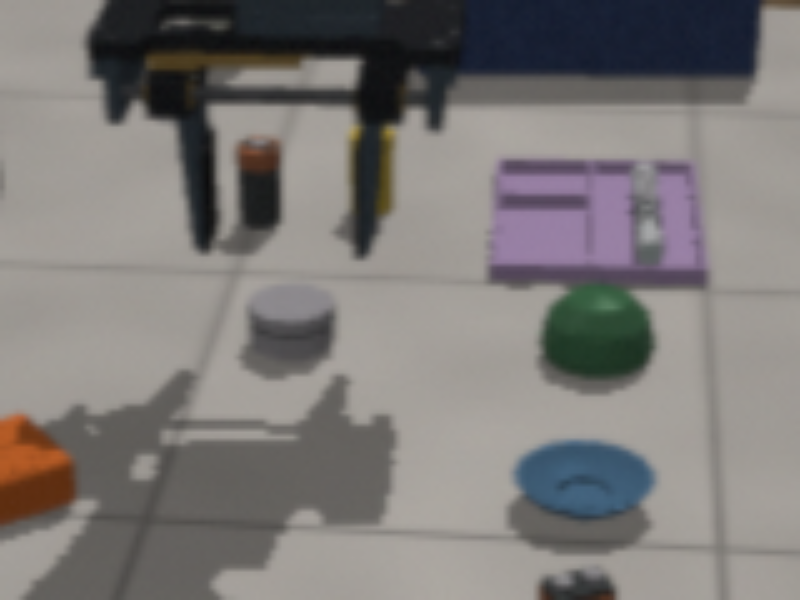

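The fingers straddle the tin at (291,315). Descending and closing.

```bash
python3 -m crank '[[-0.009,-0.004,0.03,0],[0,0,0.03,0],[0,0,0.03,0],[0,0,0.025,0],[0,0,0.012,0],[0,0,0.005,0],[0,0,0,0],[0,0,0,0],[0,0,0,0],[0,0,0,0]]' ; python3 go.py 591.4 -143 -10 91.7
```

```text
time_s: 30.05
eef_pos: [592.5, -143.9, -12.1]
tcp_rot: [[-0.029, 1.0, 0.009], [0.999, 0.029, -0.021], [-0.021, 0.008, -1.0]]
contact_force: [-0.4, -0.3, 0.7]
finger_gap: 72.9
t 30.05 pos [ 592.5 -143.9  -12.1] psi 91.6 tilt [ 0.52 -1.2 ] gap 72.9 F [-0.4 -0.3  0.7]
turn share -0.001 | shift after turn [ 0.0023 -0.0026 -0.0052] | shift in present axes [ 0.0022 -0.0025 -0.0053]
```

```bash
python3 -m crank '[[0,0,0,0],[0,0,0,0],[0,0,0,0],[0,0,0,0],[0,0,0,0],[0,0,0,0],[0,0,-0.02,0],[0,0,-0.05,0],[0,0,-0.07,0],[0,0,-0.07,0]]' 1; python3 go.py 435.6 371.4 75 92
```

```text
time_s: 31.3
eef_pos: [590.0, -141.7, 73.1]
tcp_rot: [[-0.029, 1.0, 0.004], [0.999, 0.029, -0.02], [-0.02, 0.003, -1.0]]
contact_force: [-0.3, 0.0, -0.3]
finger_gap: 45.1
t 31.3 pos [ 590.  -141.7   73.1] psi 91.6 tilt [ 0.23 -1.12] gap 45.1 F [-0.3  0.  -0.3]
turn share -0.004 | shift after turn [ 1.2954 -0.3409 -0.0048] | shift in present axes [ 1.2928 -0.3489 -0.0315]
```

```bash
python3 -m crank '[[0.14,-0.037,-0.01,0],[0.14,-0.037,-0.005,0],[0.14,-0.037,-0.005,0],[0.14,-0.037,-0.005,0],[0.14,-0.037,-0.005,0],[0.14,-0.037,0,0],[0.14,-0.037,0,0],[0.14,-0.037,0,0],[0.14,-0.037,0,0],[0,0,0,0]]' ; python3 go.py 435.6 371.4 30 92;python3 - <<'E'
from h import *
s=snapshot("side")
cv2.imwrite("pics/o2.png",cv2.resize(s["color"][190:370,190:430,::-1],(800,600)))
E
```

```text
time_s: 32.55
eef_pos: [444.9, 374.2, 82.7]
tcp_rot: [[-0.025, 0.999, 0.024], [1.0, 0.025, -0.016], [-0.017, 0.023, -1.0]]
contact_force: [0.4, -0.2, -0.9]
finger_gap: 45.2
t 32.55 pos [444.9 374.2  82.7] psi 91.4 tilt [ 1.37 -0.93] gap 45.2 F [ 0.4 -0.2 -0.9]
turn share -0.006 | shift after turn [-0.0063 -0.0234  0.1317] | shift in present axes [-0.0043 -0.0264  0.1312]
```

View pics/o2.png

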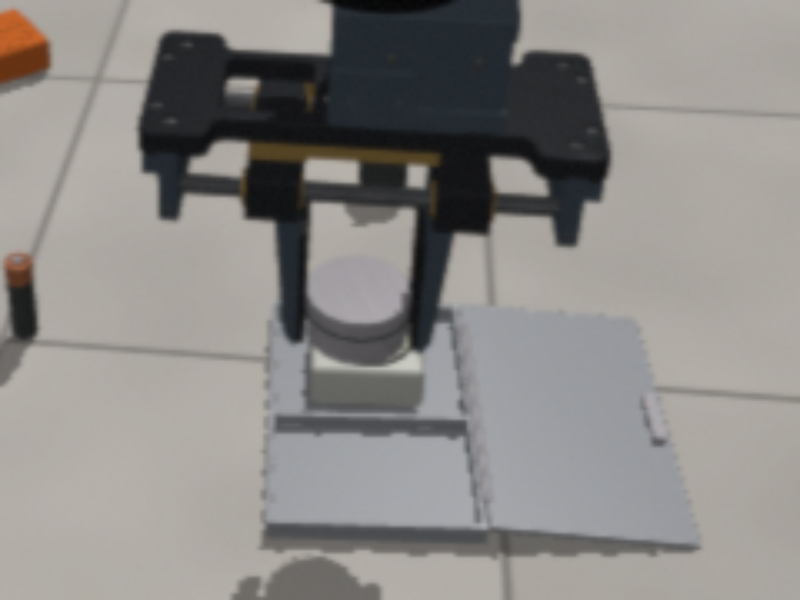

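The clock sits flat in the wide bay at (365,380). The tin hangs at (357,305) and moves on down to the narrow bay.

```bash
python3 -m crank '[[-0.004,-0.026,0,0],[0,0,0.03,0],[0,0,0.05,0],[0,0,0.05,0],[0,0,0.03,0],[0,0,0.01,0],[0,0,0,0],[0,0,0,0],[0,0,0,0],[0,0,0,0]]' ; python3 go.py 435.6 371.4 -8.5 92;python3 - <<'E'
from h import *
s=snapshot("side")
cv2.imwrite("pics/p2.png",cv2.resize(s["color"][190:370,190:430,::-1],(800,600)))
cv2.imwrite("pics/p1.png",cv2.resize(snapshot("top")["color"][190:310,80:240,::-1],(800,600)))
E
```

```text
time_s: 33.85
eef_pos: [438.3, 362.2, 13.0]
tcp_rot: [[-0.014, 1.0, 0.025], [1.0, 0.015, -0.018], [-0.018, 0.025, -1.0]]
contact_force: [-0.8, -0.3, 0.2]
finger_gap: 44.8
t 33.85 pos [438.3 362.2  13. ] psi 90.8 tilt [ 1.43 -1.03] gap 44.8 F [-0.8 -0.3  0.2]
turn share -0.013 | shift after turn [ 0.0232 -0.006   0.0537] | shift in present axes [ 0.0241 -0.0078  0.0531]
```

View pics/p2.png

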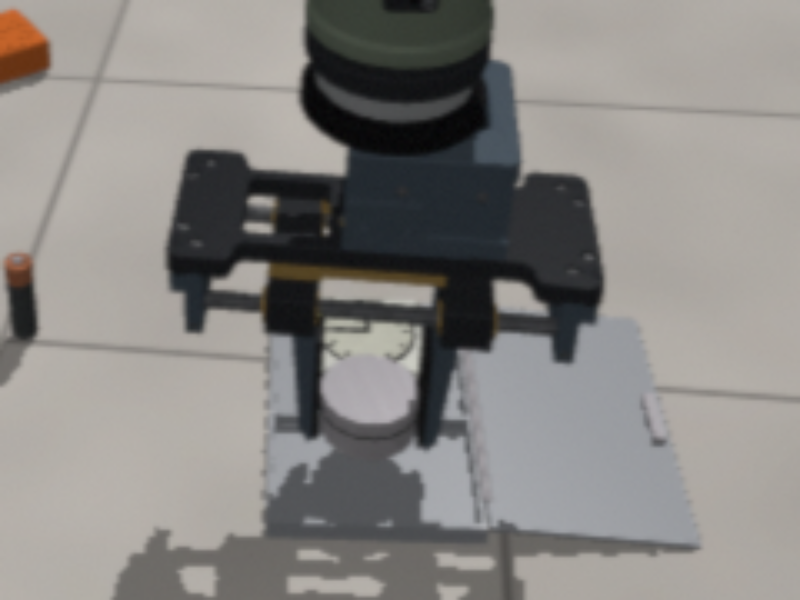

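View pics/p1.png

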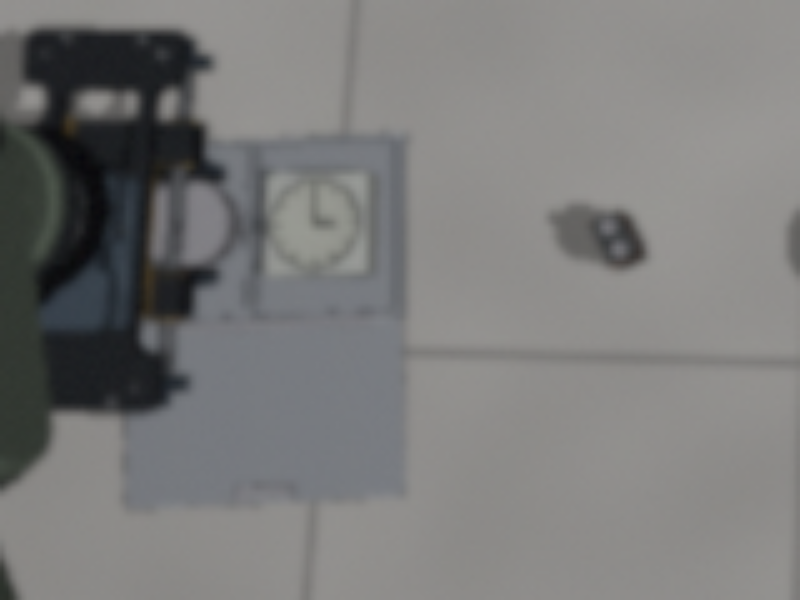

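The clock is inside the wide bay, centred at (317,223) in the top crop. The tin drifted about 9 mm in y, so I correct that before lowering.

```bash
python3 -m crank '[[0.012,-0.004,0,-0.013],[0.012,-0.004,0,0],[0,0,0.02,0],[0,0,0.02,0],[0,0,0.008,0],[0,0,0.002,0],[0,0,0,0],[0,0,0,0],[0,0,0,0],[0,0,0,0]]' ; python3 go.py 435.6 371.4 -8.5 92;python3 - <<'E'
from h import *
t=snapshot("top")
print("clock",pl(t,143.4-.4,234.6-.4,27))
E
```

```text
time_s: 35.2
eef_pos: [434.9, 372.1, -8.6]
tcp_rot: [[-0.036, 0.999, 0.024], [0.999, 0.037, -0.018], [-0.019, 0.024, -1.0]]
contact_force: [-0.6, -0.3, -0.2]
finger_gap: 44.6
t 35.2 pos [434.9 372.1  -8.6] psi 92.1 tilt [ 1.4  -1.04] gap 44.6 F [-0.6 -0.3 -0.2]
turn share 0.001 | shift after turn [-0.0019  0.0017 -0.0001] | shift in present axes [-0.0019  0.0017 -0.0001]
clock [440.6714267  297.04713755  27.        ]
```

```bash
python3 -m crank '[[0,0,0,0],[0,0,0,0],[0,0,0,0],[0,0,-0.03,0],[0,0,-0.06,0],[0,0,-0.08,0],[0,0,-0.06,0],[0,0,0,0],[0,0,0,0],[0,0,0,0]]' -0.5; python3 go.py 436.3 135 70 118
```

```text
time_s: 36.5
eef_pos: [432.4, 373.6, 87.7]
tcp_rot: [[-0.036, 0.999, 0.025], [0.999, 0.037, -0.018], [-0.019, 0.024, -1.0]]
contact_force: [-0.3, -0.7, 0.2]
finger_gap: 68.5
t 36.5 pos [432.4 373.6  87.7] psi 92.1 tilt [ 1.42 -1.04] gap 68.5 F [-0.3 -0.7  0.2]
turn share -0.288 | shift after turn [-0.5312 -0.2714  0.0441] | shift in present axes [-0.5954 -0.0133  0.0551]
```

```bash
python3 -m crank '[[-0.12,-0.003,0,0],[-0.12,-0.003,0,0],[-0.12,-0.003,0,0],[-0.12,-0.003,0,0],[-0.115,-0.003,0,0],[0,0,0,-0.096],[0,0,0,-0.096],[0,0,0,-0.096],[0,0,0,0],[0,0,0,0]]' ; python3 go.py 436.3 135 40 118;python3 - <<'E'
from h import *
s=snapshot("side")
cv2.imwrite("pics/q2.png",cv2.resize(s["color"][190:370,190:430,::-1],(800,600)))
cv2.imwrite("pics/q1.png",cv2.resize(snapshot("top")["color"][190:310,80:240,::-1],(800,600)))
E
```

```text
time_s: 37.75
eef_pos: [430.3, 126.0, 83.5]
tcp_rot: [[-0.479, 0.878, 0.009], [0.878, 0.479, -0.025], [-0.026, -0.004, -1.0]]
contact_force: [-0.7, 0.1, 0.4]
finger_gap: 68.4
t 37.75 pos [430.3 126.   83.5] psi 118.6 tilt [ 0.52 -1.41] gap 68.4 F [-0.7  0.1  0.4]
turn share 0.007 | shift after turn [0.0128 0.0239 0.1088] | shift in present axes [0.0153 0.0245 0.1084]
```

View pics/q2.png

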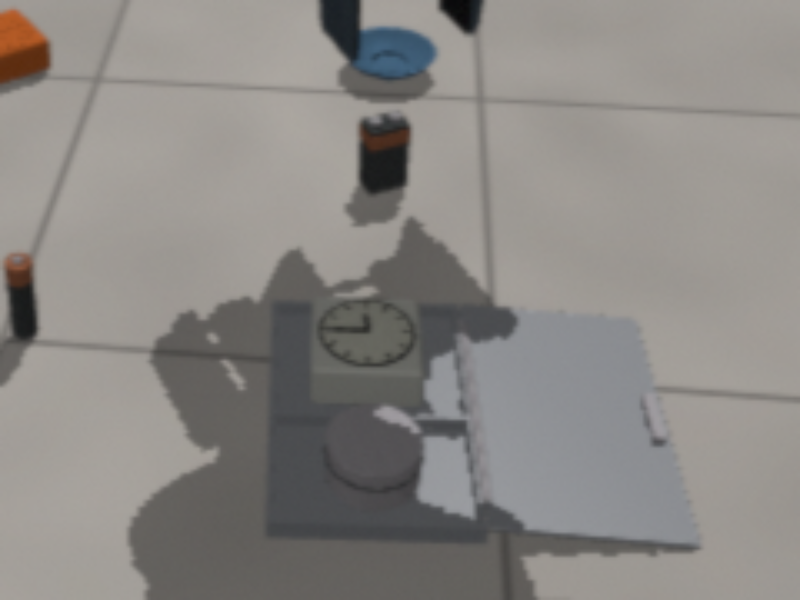

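View pics/q1.png

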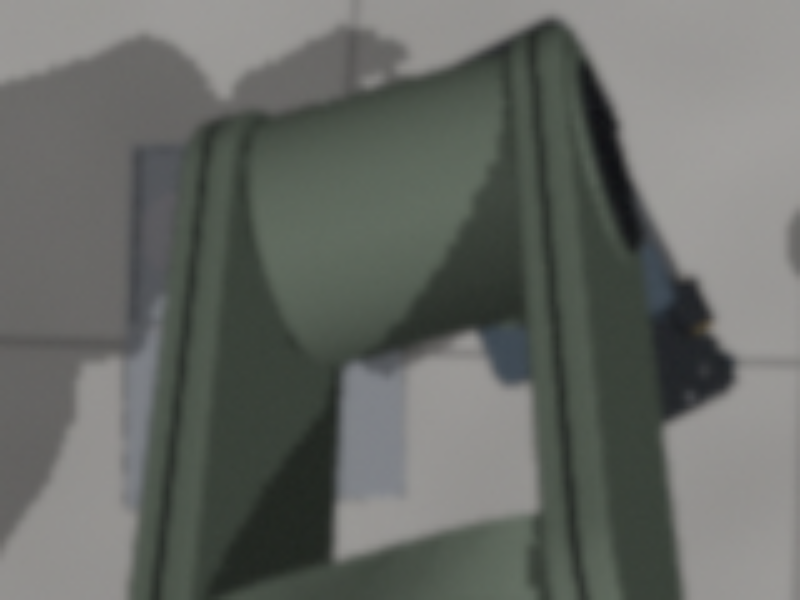

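The tin is in the narrow bay at (375,447) and the clock at (365,340). The gripper needs about 11 mm more to centre on the block.

```bash
python3 -m crank '[[0.008,0.012,0,0.007],[0.007,0.012,0,0],[0,0,0.03,0],[0,0,0.04,0],[0,0,0.03,0],[0,0,0.01,0],[0,0,0,0],[0,0,0,0],[0,0,0,0],[0,0,0,0]]' ; python3 go.py 436.3 135 -4 118;python3 - <<'E'
from h import *
s=snapshot("side")
cv2.imwrite("pics/r2.png",cv2.resize(s["color"][150:270,230:390,::-1],(800,600)))
E
```

```text
time_s: 39.1
eef_pos: [437.4, 136.1, 37.2]
tcp_rot: [[-0.468, 0.883, 0.011], [0.883, 0.468, -0.024], [-0.026, -0.002, -1.0]]
contact_force: [0.6, -1.1, -0.7]
finger_gap: 68.1
t 39.1 pos [437.4 136.1  37.2] psi 117.9 tilt [ 0.61 -1.38] gap 68.1 F [ 0.6 -1.1 -0.7]
turn share -0.001 | shift after turn [-0.0012 -0.0037  0.103 ] | shift in present axes [ 0.0015 -0.0035  0.103 ]
```

View pics/r2.png

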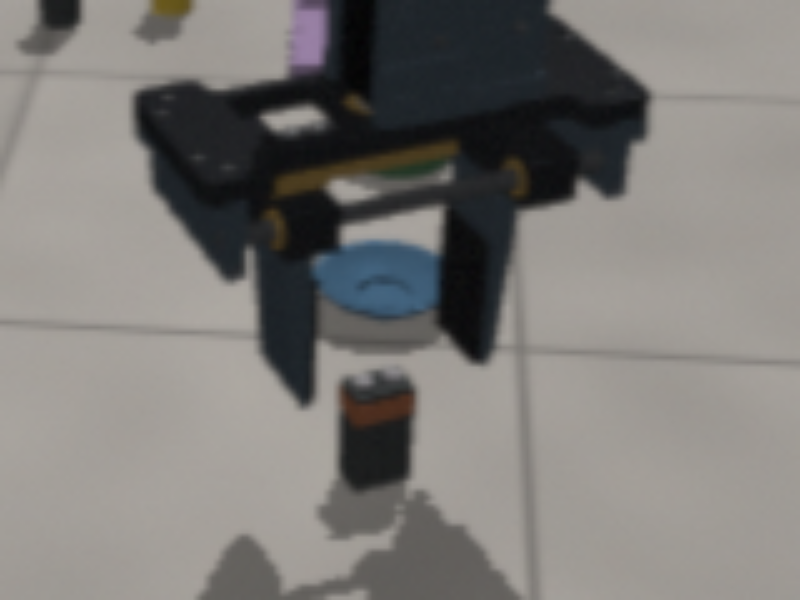

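The fingers straddle the block's long axis (tips (305,400) and (480,360), block top (378,385)). Descending, closing and lifting.

```bash
python3 -m crank '[[0.001,-0.003,0.02,0],[0,0,0.025,0],[0,0,0.025,0],[0,0,0.02,0],[0,0,0.01,0],[0,0,0.003,0],[0,0,0,0],[0,0,0,0],[0,0,0,0],[0,0,0,0]]' ; python3 go.py 436.3 135 -4 118
```

```text
time_s: 40.4
eef_pos: [436.7, 134.9, -6.8]
tcp_rot: [[-0.468, 0.884, 0.011], [0.883, 0.468, -0.024], [-0.026, -0.002, -1.0]]
contact_force: [0.5, -0.0, 0.7]
finger_gap: 68.2
t 40.4 pos [436.7 134.9  -6.8] psi 117.9 tilt [ 0.63 -1.37] gap 68.2 F [ 0.5 -0.   0.7]
turn share -0.001 | shift after turn [ 0.0007 -0.0008 -0.007 ] | shift in present axes [ 0.0005 -0.0008 -0.007 ]
```

```bash
python3 -m crank '[[0,0,0,0],[0,0,0,0],[0,0,0,0],[0,0,0,0],[0,0,0,0],[0,0,0,0],[0,0,0,0],[0,0,-0.05,0],[0,0,-0.07,0],[0,0,-0.07,0]]' 1; python3 go.py 465.2 -276 75 92
```

```text
time_s: 41.65
eef_pos: [433.7, 136.1, 68.9]
tcp_rot: [[-0.468, 0.883, 0.005], [0.883, 0.468, -0.026], [-0.025, -0.008, -1.0]]
contact_force: [0.6, -0.3, -1.6]
finger_gap: 25.9
t 41.65 pos [433.7 136.1  68.9] psi 117.9 tilt [ 0.26 -1.49] gap 25.9 F [ 0.6 -0.3 -1.6]
turn share 0.288 | shift after turn [-1.0323  0.0428 -0.0151] | shift in present axes [-0.9471 -0.413   0.012 ]
```

```bash
python3 -m crank '[[-0.135,-0.059,-0.02,0],[-0.135,-0.059,-0.01,0],[-0.135,-0.059,0,0],[-0.135,-0.059,0,0],[-0.135,-0.059,0,0],[-0.135,-0.059,0,0],[-0.137,-0.059,0,0],[0,0,0,0.096],[0,0,0,0.096],[0,0,0,0.096]]' ; python3 go.py 465.2 -276 40 92
```

```text
time_s: 42.9
eef_pos: [470.0, -288.6, 94.0]
tcp_rot: [[-0.023, 1.0, 0.014], [0.999, 0.023, -0.025], [-0.025, 0.014, -1.0]]
contact_force: [-0.3, 0.7, -1.0]
finger_gap: 26.0
t 42.9 pos [ 470.  -288.6   94. ] psi 91.3 tilt [ 0.81 -1.42] gap 26.0 F [-0.3  0.7 -1. ]
turn share -0.008 | shift after turn [ 0.032  -0.0108  0.135 ] | shift in present axes [ 0.0352 -0.0131  0.134 ]
```

```bash
python3 -m crank '[[0.018,-0.006,0,0],[0.017,-0.006,0.03,0],[0,0,0.05,0],[0,0,0.05,0],[0,0,0.03,0],[0,0,0.01,0],[0,0,0,0],[0,0,0,0],[0,0,0,0],[0,0,0,0]]' ; python3 go.py 465.2 -276 -3 92;python3 - <<'E'
from h import *
cv2.imwrite("pics/u2.png",cv2.resize(snapshot("side")["color"][110:200,240:360,::-1],(800,600)))
cv2.imwrite("pics/u1.png",cv2.resize(snapshot("top")["color"][190:310,280:440,::-1],(800,600)))
E
```

```text
time_s: 44.15
eef_pos: [464.5, -272.9, 22.4]
tcp_rot: [[-0.035, 0.999, 0.014], [0.999, 0.035, -0.024], [-0.025, 0.013, -1.0]]
contact_force: [0.3, -0.3, -0.9]
finger_gap: 25.6
t 44.15 pos [ 464.5 -272.9   22.4] psi 92.0 tilt [ 0.79 -1.38] gap 25.6 F [ 0.3 -0.3 -0.9]
turn share 0.0 | shift after turn [-0.0077  0.0015  0.0636] | shift in present axes [-0.0062  0.0007  0.0638]
```

View pics/u2.png

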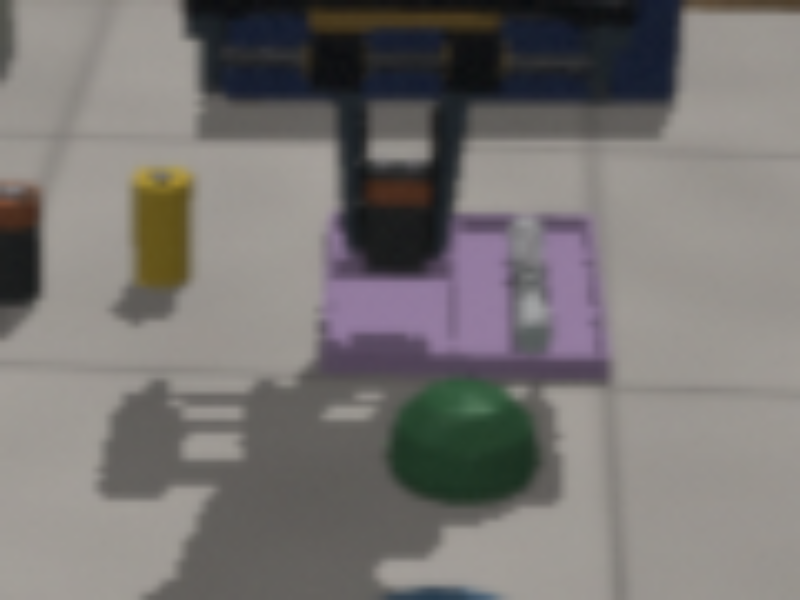

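View pics/u1.png

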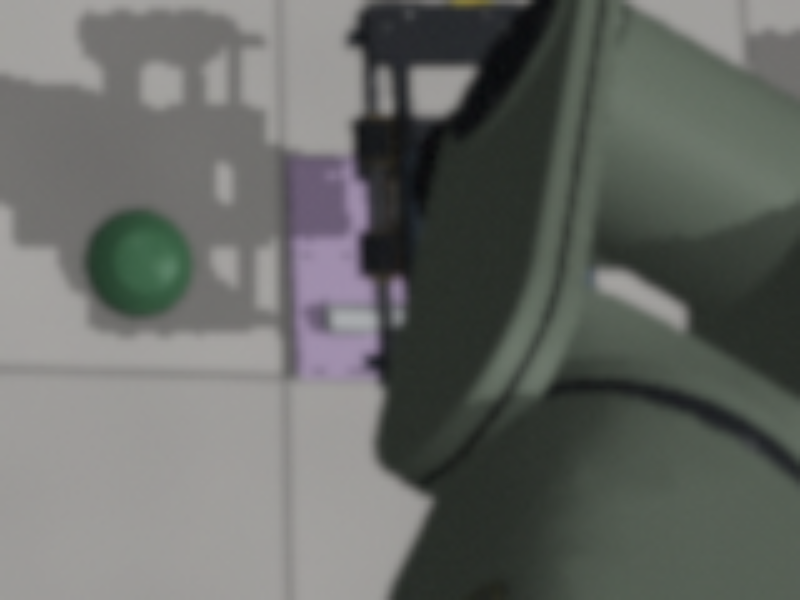

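The block hangs over the large pocket at (400,220) in the side crop. Lowering and releasing.

```bash
python3 -m crank '[[-0.006,0,0.01,0],[0,0,0.02,0],[0,0,0.02,0],[0,0,0.008,0],[0,0,0.003,0],[0,0,0,0],[0,0,0,0],[0,0,0,0],[0,0,0,0],[0,0,0,0]]' ; python3 go.py 465.2 -276 -3.5 92
```

```text
time_s: 45.5
eef_pos: [464.8, -276.1, -3.5]
tcp_rot: [[-0.035, 0.999, 0.013], [0.999, 0.035, -0.024], [-0.024, 0.012, -1.0]]
contact_force: [-0.7, 0.4, -0.7]
finger_gap: 26.0
t 45.5 pos [ 464.8 -276.1   -3.5] psi 92.0 tilt [ 0.76 -1.37] gap 26.0 F [-0.7  0.4 -0.7]
turn share -0.0 | shift after turn [0.0002 0.001  0.    ] | shift in present axes [0.0002 0.001  0.    ]
```

```bash
python3 -m crank '[[0,0,0,0],[0,0,0,0],[0,0,0,0],[0,0,0,0],[0,0,-0.03,0],[0,0,-0.06,0],[0,0,-0.08,0],[0,0,-0.08,0],[0,0,0,0],[0,0,0,0]]' -0.1; python3 go.py 623.5 286 90 92;python3 - <<'E'
from h import *
cv2.imwrite("pics/v2.png",cv2.resize(snapshot("side")["color"][110:200,240:360,::-1],(800,600)))
E
```

```text
time_s: 46.75
eef_pos: [463.6, -273.6, 102.2]
tcp_rot: [[-0.035, 0.999, 0.015], [0.999, 0.035, -0.025], [-0.025, 0.014, -1.0]]
contact_force: [-0.2, 0.6, -0.1]
finger_gap: 50.3
t 46.75 pos [ 463.6 -273.6  102.2] psi 92.0 tilt [ 0.86 -1.42] gap 50.3 F [-0.2  0.6 -0.1]
turn share -0.0 | shift after turn [1.3843 0.4483 0.0306] | shift in present axes [1.3847 0.4483 0.0018]
```

View pics/v2.png

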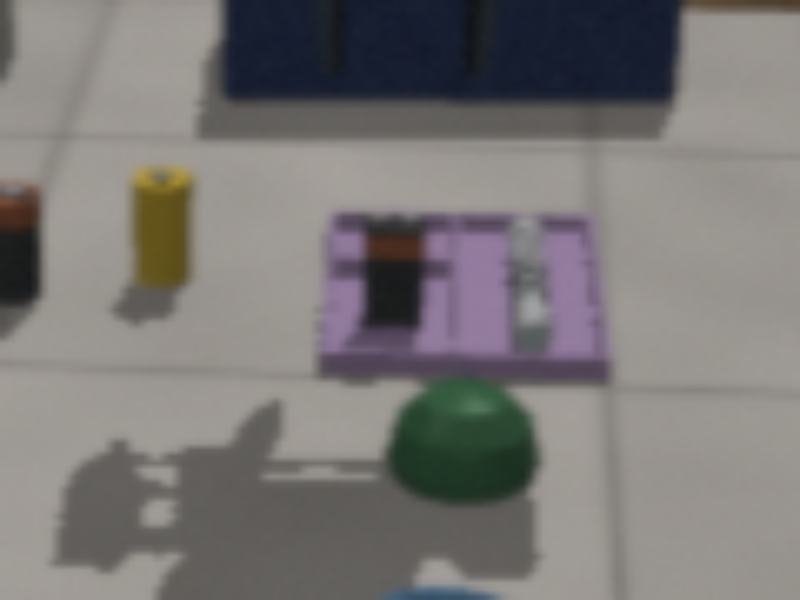

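The block stands upright in the large pocket at (395,270). Next is the slim cell.

```bash
python3 -m crank '[[0.14,0.045,0,0],[0.14,0.045,0,0],[0.14,0.045,0,0],[0.14,0.045,0,0],[0.14,0.045,0,0],[0.14,0.045,0,0],[0.14,0.045,0,0],[0.14,0.045,0,0],[0.13,0.045,0,0],[0.1,0.03,0,0]]' -0.3; python3 go.py 623.5 286 50 92
```

```text
time_s: 48.05
eef_pos: [619.2, 284.3, 76.0]
tcp_rot: [[-0.028, 1.0, -0.004], [0.999, 0.028, -0.029], [-0.029, -0.005, -1.0]]
contact_force: [0.2, -1.0, 0.1]
finger_gap: 59.3
t 48.05 pos [619.2 284.3  76. ] psi 91.6 tilt [-0.25 -1.65] gap 59.3 F [ 0.2 -1.   0.1]
turn share -0.004 | shift after turn [0.0039 0.0109 0.0651] | shift in present axes [0.0059 0.0112 0.0649]
```

```bash
python3 -m crank '[[0.004,0.01,0,0],[0,0,0.02,0],[0,0,0.03,0],[0,0,0.01,0],[0,0,0,0],[0,0,0,0],[0,0,0,0],[0,0,0,0],[0,0,0,0],[0,0,0,0]]'; python3 go.py 623.5 286 -3 92;python3 - <<'E'
from h import *
s=snapshot("side")
cv2.imwrite("pics/w2.png",cv2.resize(s["color"][180:300,130:290,::-1],(800,600)))
cv2.imwrite("pics/w1.png",cv2.resize(snapshot("top")["color"][110:230,80:240,::-1],(800,600)))
E
```

```text
time_s: 49.3
eef_pos: [621.1, 282.8, 47.0]
tcp_rot: [[-0.028, 1.0, -0.01], [0.999, 0.027, -0.032], [-0.032, -0.011, -0.999]]
contact_force: [-0.2, 0.6, 0.1]
finger_gap: 59.4
t 49.3 pos [621.1 282.8  47. ] psi 91.6 tilt [-0.59 -1.84] gap 59.4 F [-0.2  0.6  0.1]
turn share -0.004 | shift after turn [0.0078 0.0062 0.1251] | shift in present axes [0.0118 0.0076 0.1247]
```

View pics/w2.png

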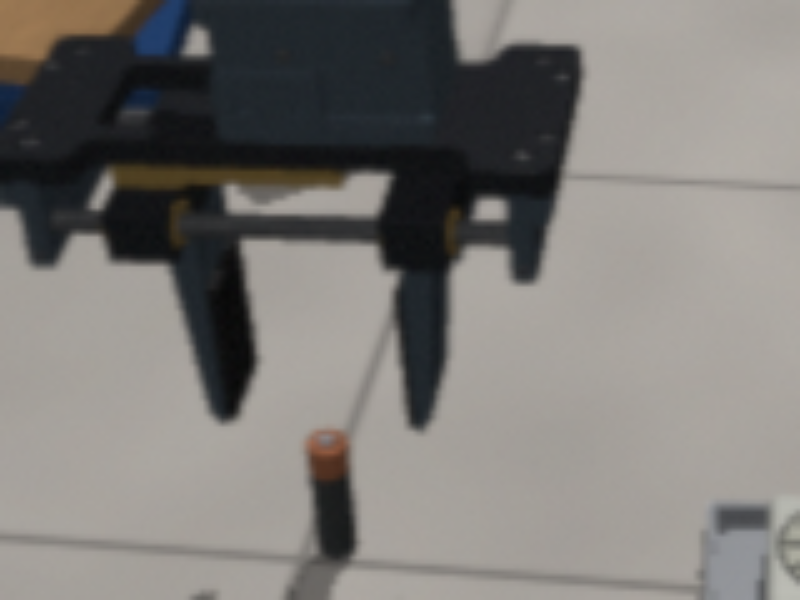

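View pics/w1.png

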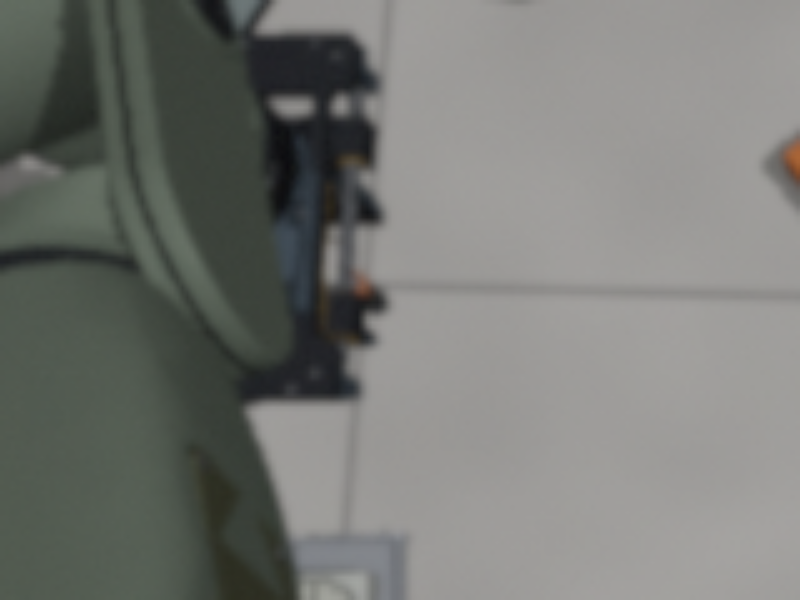

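The cell at (328,435) in the side crop is between the two fingers. I correct x and y first, then descend.

```bash
python3 -m crank '[[0.01,0.007,0,0],[0,0,0,0],[0,0,0.02,0],[0,0,0.03,0],[0,0,0.03,0],[0,0,0.02,0],[0,0,0.006,0],[0,0,0,0],[0,0,0,0],[0,0,0,0]]'; python3 go.py 623.5 286 -3 92;python3 - <<'E'
from h import *
s=snapshot("side")
cv2.imwrite("pics/x2.png",cv2.resize(s["color"][180:300,130:290,::-1],(800,600)))
E
```

```text
time_s: 50.65
eef_pos: [623.1, 285.5, 0.6]
tcp_rot: [[-0.028, 1.0, -0.012], [0.999, 0.028, -0.033], [-0.032, -0.013, -0.999]]
contact_force: [0.5, 0.2, -1.0]
finger_gap: 59.2
t 50.65 pos [6.231e+02 2.855e+02 6.000e-01] psi 91.6 tilt [-0.67 -1.88] gap 59.2 F [ 0.5  0.2 -1. ]
turn share -0.004 | shift after turn [0.0011 0.001  0.009 ] | shift in present axes [0.0014 0.0011 0.009 ]
```

View pics/x2.png

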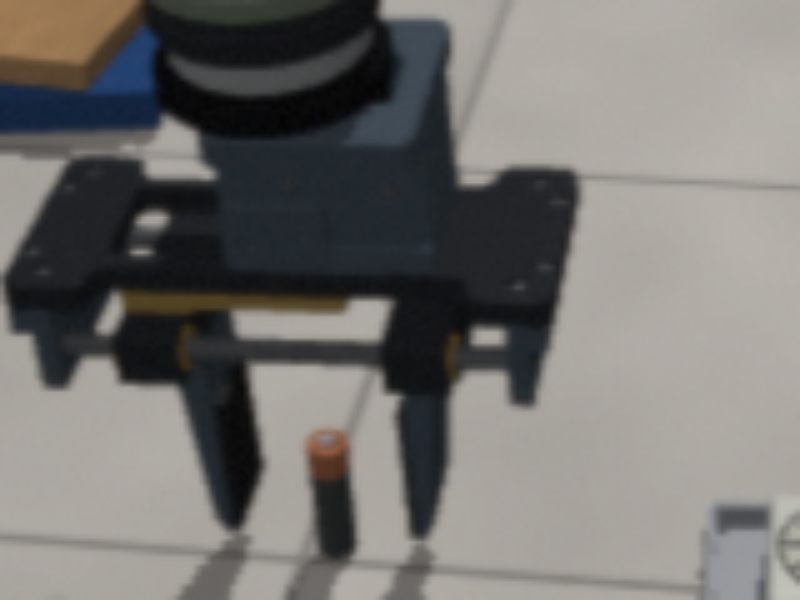

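The cell is centred between the tips, with a gap either side. Closing and lifting.

```bash
python3 -m crank '[[0,0,0.006,0],[0,0,0,0],[0,0,0,0],[0,0,0,0],[0,0,0,0],[0,0,0,0],[0,0,0,0],[0,0,0,0],[0,0,0,0],[0,0,0,0]]' 1; python3 go.py 467.4 -349.6 110 92
```

```text
time_s: 51.95
eef_pos: [623.4, 285.6, -1.4]
tcp_rot: [[-0.028, 1.0, -0.011], [0.999, 0.028, -0.032], [-0.032, -0.012, -0.999]]
contact_force: [0.3, 0.2, -0.8]
finger_gap: 13.8
t 51.95 pos [623.4 285.6  -1.4] psi 91.6 tilt [-0.62 -1.85] gap 13.8 F [ 0.3  0.2 -0.8]
turn share -0.004 | shift after turn [-1.5734 -0.4451 -0.2786] | shift in present axes [-1.5846 -0.4368 -0.2228]
```

```bash
python3 -m crank '[[0,0,-0.04,0],[0,0,-0.08,0],[0,0,-0.08,0],[0,0,-0.06,0],[-0.14,-0.03,0,0],[-0.14,-0.03,0,0],[-0.14,-0.03,0,0],[-0.14,-0.03,0,0],[-0.14,-0.03,0,0],[-0.14,-0.03,0,0]]' ; python3 go.py 467.4 -349.6 110 92
```

```text
time_s: 53.2
eef_pos: [565.7, -53.1, 128.4]
tcp_rot: [[-0.036, 0.999, 0.007], [0.999, 0.036, -0.029], [-0.03, 0.006, -1.0]]
contact_force: [0.7, -1.1, 0.3]
finger_gap: 13.7
t 53.2 pos [565.7 -53.1 128.4] psi 92.0 tilt [ 0.39 -1.68] gap 13.7 F [ 0.7 -1.1  0.3]
turn share 0.0 | shift after turn [-0.7322 -0.2714  0.046 ] | shift in present axes [-0.7303 -0.2723  0.0661]
```

```bash
python3 -m crank '[[-0.122,-0.045,0,0],[-0.122,-0.045,0,0],[-0.122,-0.045,0,0],[-0.122,-0.045,0,0],[-0.122,-0.045,0,0],[-0.12,-0.045,0,0],[0,0,0,0],[0,0,0.05,0],[0,0,0.05,0],[0,0,0,0]]' ; python3 go.py 467.4 -349.6 30 92
```

```text
time_s: 54.45
eef_pos: [467.9, -363.2, 109.5]
tcp_rot: [[-0.029, 0.999, 0.025], [0.999, 0.03, -0.038], [-0.039, 0.024, -0.999]]
contact_force: [-0.3, 0.3, 0.6]
finger_gap: 13.8
t 54.45 pos [ 467.9 -363.2  109.5] psi 91.7 tilt [ 1.42 -2.17] gap 13.8 F [-0.3  0.3  0.6]
turn share -0.003 | shift after turn [0.0339 0.     0.1987] | shift in present axes [ 0.0416 -0.0048  0.1972]
```

```bash
python3 -m crank '[[0.02,-0.002,0,0],[0.02,-0.002,0.02,0],[0,0,0.05,0],[0,0,0.05,0],[0,0,0.05,0],[0,0,0.02,0],[0,0,0,0],[0,0,0,0],[0,0,0,0],[0,0,0,0]]' ; python3 go.py 467.4 -349.6 2.2 92;python3 - <<'E'
from h import *
cv2.imwrite("pics/y2.png",cv2.resize(snapshot("side")["color"][110:200,240:360,::-1],(800,600)))
E
```

```text
time_s: 55.7
eef_pos: [471.9, -346.3, 37.2]
tcp_rot: [[-0.033, 0.999, 0.035], [0.998, 0.035, -0.043], [-0.045, 0.033, -0.998]]
contact_force: [-0.4, -0.0, 0.1]
finger_gap: 13.8
t 55.7 pos [ 471.9 -346.3   37.2] psi 91.9 tilt [ 1.98 -2.49] gap 13.8 F [-0.4 -0.   0.1]
turn share -0.001 | shift after turn [-0.0078 -0.0116  0.0876] | shift in present axes [-0.0039 -0.0145  0.0874]
```

View pics/y2.png

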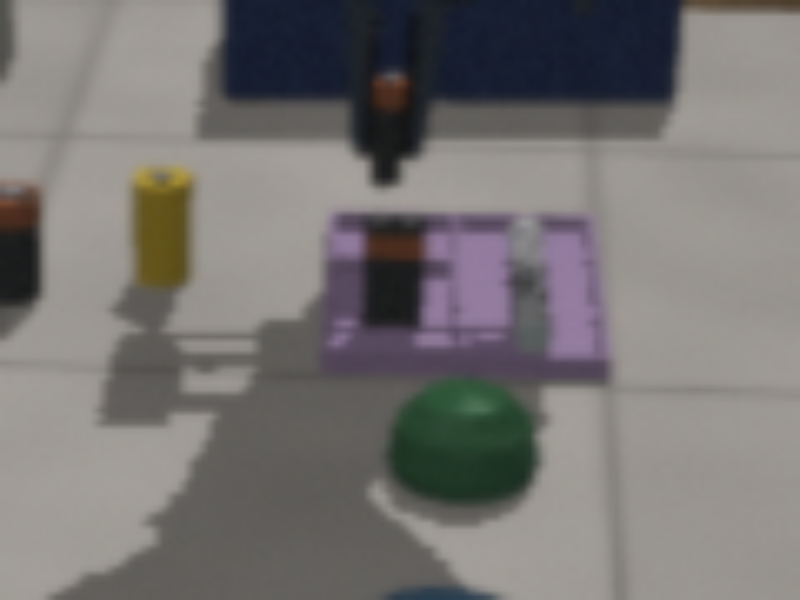

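The slim cell hangs behind the block, over the small pocket. Small correction, then down.

```bash
python3 -m crank '[[-0.004,-0.013,0.01,0],[0,0,0.02,0],[0,0,0.025,0],[0,0,0.02,0],[0,0,0.006,0],[0,0,0.002,0],[0,0,0,0],[0,0,0,0],[0,0,0,0],[0,0,0,0]]' ; python3 go.py 467.4 -349.6 2 92
```

```text
time_s: 57.0
eef_pos: [467.8, -350.0, 1.9]
tcp_rot: [[-0.033, 0.999, 0.035], [0.998, 0.034, -0.044], [-0.045, 0.033, -0.998]]
contact_force: [0.3, 0.3, 0.2]
finger_gap: 13.8
t 57.0 pos [ 467.8 -350.     1.9] psi 91.9 tilt [ 1.99 -2.5 ] gap 13.8 F [0.3 0.3 0.2]
turn share -0.001 | shift after turn [ 0.0011 -0.0008 -0.0002] | shift in present axes [ 0.0011 -0.0008 -0.0002]
```

```bash
python3 -m crank '[[0,0,0.001,0],[0,0,0,0],[0,0,0,0],[0,0,0,0],[0,0,-0.02,0],[0,0,-0.05,0],[0,0,-0.08,0],[0,0,-0.08,0],[0,0,-0.08,0],[0,0,-0.08,0]]' -0.1; python3 go.py 300 -480 200 92;python3 - <<'E'
from h import *
cv2.imwrite("pics/z2.png",cv2.resize(snapshot("side")["color"][110:200,240:360,::-1],(800,600)))
E
```

```text
time_s: 58.25
eef_pos: [461.0, -342.1, 161.9]
tcp_rot: [[-0.033, 0.999, 0.032], [0.999, 0.034, -0.041], [-0.042, 0.03, -0.999]]
contact_force: [-0.1, -0.3, 0.4]
finger_gap: 50.5
t 58.25 pos [ 461.  -342.1  161.9] psi 91.9 tilt [ 1.81 -2.36] gap 50.5 F [-0.1 -0.3  0.4]
turn share -0.001 | shift after turn [-0.3305 -0.4142 -0.0952] | shift in present axes [-0.3349 -0.411  -0.0935]
```

View pics/z2.png

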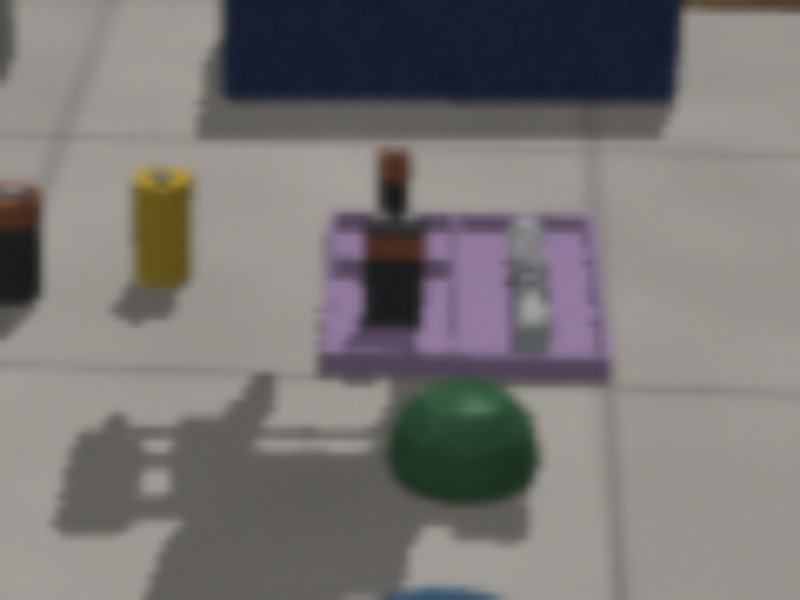

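Everything stands where it should. I move the arm aside for an unobstructed check of both kits.

```bash
python3 -m crank '[[-0.07,-0.09,-0.015,0],[-0.07,-0.09,-0.015,0],[-0.07,-0.09,-0.015,0],[-0.07,-0.09,-0.015,0],[-0.05,-0.05,0,0],[0,0,0,0],[0,0,0,0],[0,0,0,0],[0,0,0,0],[0,0,0,0]]'; python3 - <<'E'
from h import *
t=snapshot("top")
crop(t,100,155,260,275,"pics/A1.png",5);crop(t,240,155,400,275,"pics/A2.png",5)
s=snapshot("side")
crop(s,165,125,345,260,"pics/A3.png",4.4);crop(s,240,210,400,330,"pics/A4.png",5)
E
```

```text
time_s: 59.55
eef_pos: [301.6, -482.2, 197.2]
tcp_rot: [[-0.038, 0.998, 0.046], [0.998, 0.04, -0.052], [-0.054, 0.044, -0.998]]
contact_force: [0.2, -0.7, 0.2]
finger_gap: 50.1
```

View pics/A1.png

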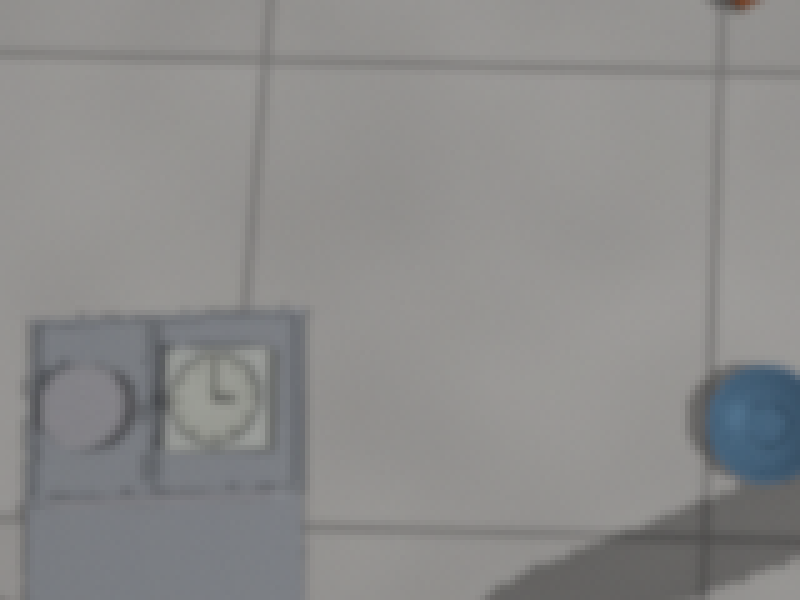

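View pics/A2.png

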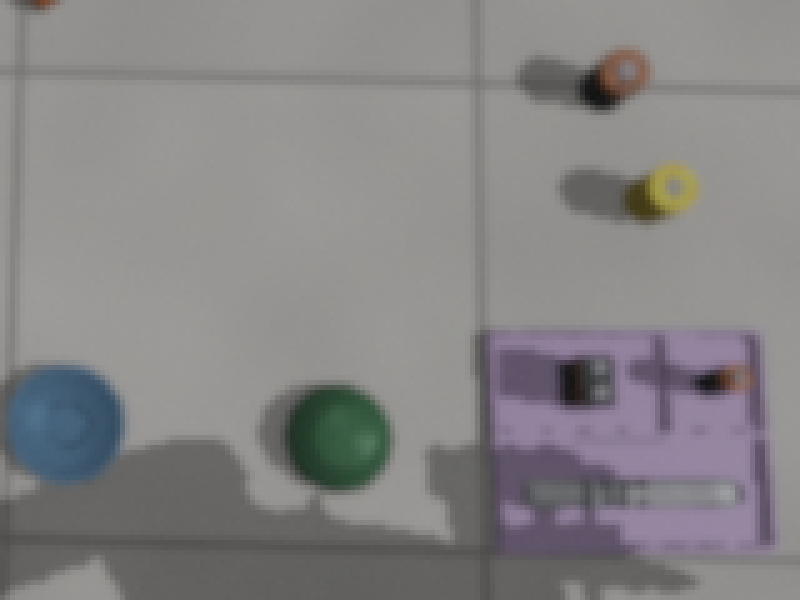

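View pics/A4.png

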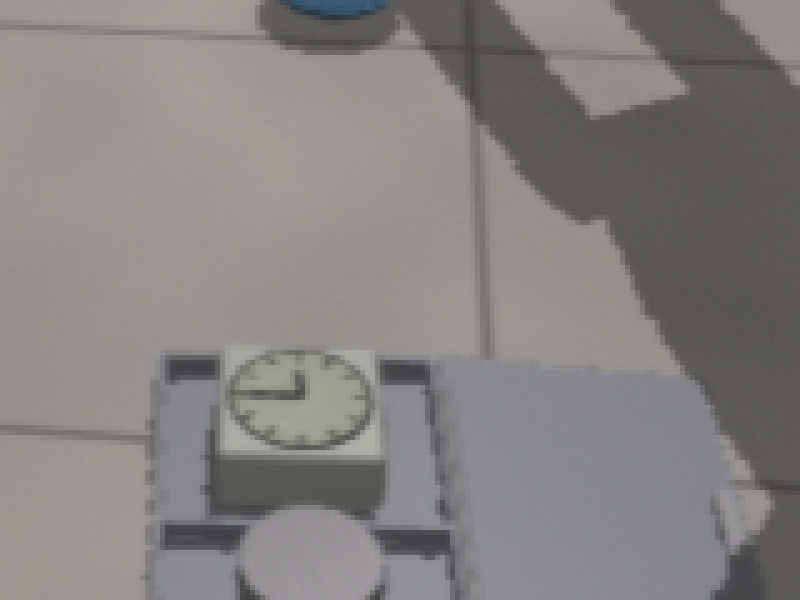

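View pics/A3.png

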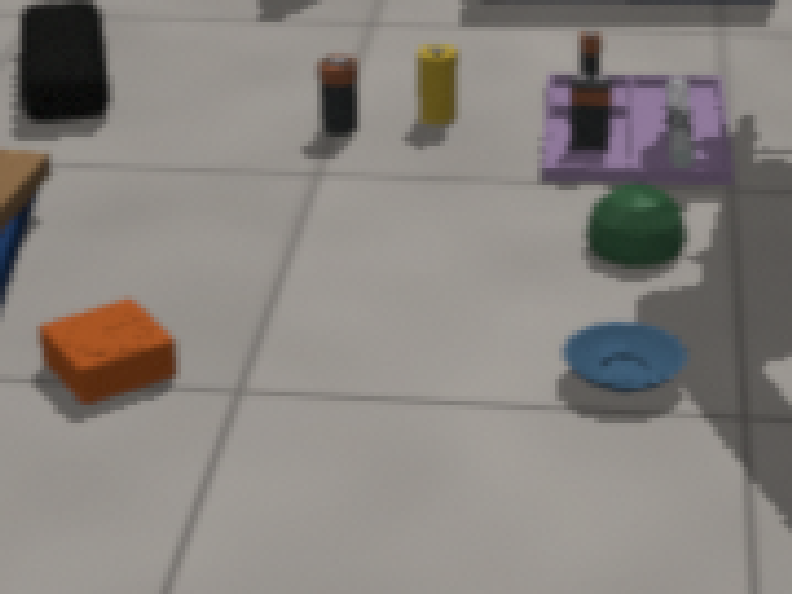

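Fat cell, paperweight and dish have not moved. Final positions in the tray and case frames:

```bash
python3 - <<'E'
from h import *
t=snapshot("top");s=snapshot("side")
T=lambda X,Y:(100+(X-2)/5,155+(Y-2)/5); R=lambda X,Y:(240+(X-2)/5,155+(Y-2)/5)
S4=lambda X,Y:(240+(X-2)/5,210+(Y-2)/5);S1=lambda X,Y:(165+(X-2)/4.4,125+(Y-2)/4.4)
def fr(p,c,a):
    d=p[:2]-np.array(c);return np.round([np.cos(a)*d[0]+np.sin(a)*d[1],-np.sin(a)*d[0]+np.cos(a)*d[1]],1)
tr=((435.5,-302.5),.03);ca=((438,331),.06)
print("tin",fr(pl(t,*T(86,405),27),*ca),fr(pl(s,*S4(312,556),27),*ca))
print("clock",fr(pl(t,*T(217,397),27),*ca),fr(pl(s,*S4(301,398),27),*ca))
print("torch ends",fr(pl(t,*R(526,492),11),*tr),fr(pl(t,*R(743,494),11),*tr))
print("slim",fr(pl(t,*R(736,378),52),*tr),fr(pl(s,*S1(591,36),52),*tr))
print("block",fr(pl(t,*R(600,380),50),*tr))
E
```

```text
tin [-0.8 36.3] [-1.2 38.4]
clock [  1.2 -34. ] [  0.6 -33.1]
torch ends [-28.1  56.3] [-29.5 -60.5]
slim [ 30.  -45.7] [ 31.4 -44.8]
block [29.3 24.6]
```

All values are well inside their limits, so I'm handing in.

```bash
python3 -c "
from rig import sign_off,sense
print(sense()['time_s']);print(sign_off())"
```

```text
59.75
the job is handed in; nothing more can be done
None
```

Both kits are made up and the job is handed in at 59.75 s, well inside the 128 s limit; `sign_off()` gave no verdict.

My last camera checks, in mm in the tray or case frame:

| Thing | Where it ended up | Position (x, y) |
|---|---|---|
| Torch | along the long channel | middle about (-29, -2), about 1° off the channel |
| Slim battery | upright in the small pocket | about (31, -45) |
| Block battery | upright in the large pocket | about (29, 25) |
| Clock | dial up in the wide bay | about (1, -33.5) |
| Tin | flat in the narrow bay | about (-1, 37) |

All are inside their limits. The fat battery, paperweight and dish look unmoved in both views, and the arm is clear of everything.

**What failed or disagreed:**
- **Fingertip height:** the fingertips stood about 30 mm higher than the reported TCP implies. The first grasp on the clock therefore closed on air above it. I confirmed the offset in the side camera and allowed for it from then on.
- **Tool tilt:** the tool drifted up to about 4° off vertical by the end, about 3° when the last battery was released. The placed things still stood level in the pictures.
- **Camera views:** the two views differed by up to about 4 mm at the start and about 2 mm at the end, within the tolerances.

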